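Key the belt pulley to the dust-extractor fan shaft

ROBOT

A 7-joint arm with a two-finger parallel gripper is mounted at the origin on a cart in front of the work surface, level with it; the furniture and walls round the work are solid. World frame = base frame: x ahead of the robot, y to its left, z up, the work surface at z = 0. Lengths are in m, angles in rad, forces in N, time in s.
With the tool pointing down it reaches from about 0.4 to 0.85 m from the base axis. Payload 10.4 kg.
Tool frame: the origin (TCP) lies at the very end of the fingers, on their centre line; the grasp point (between the pads) lies 19 mm behind it; z points along the fingers, y is the line along which they close (so a half turn about z gives the same grasp; the last joint's range is limited). The gripper opens to 85 mm and grips with 20 to 120 N. Pads are 22 mm wide; open, the fingers measure 114 mm over their backs; the gripper's body (76 mm by 85 mm) begins 54 mm behind the grasp point. The pads swing forward as they close: fully open they stand 13 mm farther back than shut.
Start: joints at [-0.023, 0.332, -0.065, 1.46, 0.022, 1.35, -0.088], TCP at [0.625, 0, 0.231] pointing down, gripper open.
Joint ranges: [-2.6, 2.6], [-0.5, 2.12], [-1.47, 1.34], [0.16, 2.42], [-1.27, 4.41], [0.06, 2.06], [-2.6, 2.6]. Speed limits (rad/s): [2.22, 2.22, 2.79, 2.79, 3.14, 3.14, 3.14].

INTERFACE

Orientations are given as a unit quaternion [x, y, z, w].
In Python, from workcell import manip, optics gives the robot as it stands.
- The arm moves only by the tool jog_arm, never from a script. Its arguments are lists of equal length, an entry for each row: "dr": the turn, a rotation vector about the tool's x, y, z normalised to -1 to 1, where 1 is 4 degrees, a list of three; "translation": the shift along the tool's x, y, z normalised to -1 to 1, where 1 is 0.025 m, a list of three; "jaw": the opening, from 0 (shut) to 1 (fully open). A call has 1 to 10 rows; each row shifts and turns the commanded pose from where the row before left it, along the tool's axes as they then stand; what a row does not reach is not made up. A row lasts 1/10 s, in which the tool goes at most 50 mm and 8.59 degrees, less where a joint would pass 70% of its speed; a pose out of reach is approached as far as the arm can. A call with a number of a shift or a turn outside -1 to 1 is refused whole. A call with a gripper value outside its range is refused whole. The fingers move at their own pace and stop on an object; "squeeze" is the grip in N (left out, the last holds). Time passes only in rows, so rows that do not move let the fingers close. It gives the time, the measured TCP pose, the force, the opening and the grip force at its end, in the units of the state.
- manip.get_obs(): the state, without advancing time (a new reading comes with each control period).
- optics.camera(name): name is "scene" or "side" or "wrist"; returns a dict with "color" (400x640x3 uint8, red, green, blue), "mtx" (3x3 intrinsics, pixels), "k1" (the pictures are not rectified: a ray, as slopes to the right and down, at radius r is drawn at 1 + k1 r^2 times it, then the intrinsics apply), "R" (3x3) and "t" (3): a world point X has camera coordinates R X + t. Camera axes: x right, y down, z forward; pixel columns grow to the right and rows downward; lengths in m; the calibration is good to about 2 mm. A picture is of the moment at which its call begins. There is no depth.
- manip.hand_in(): hands the job in; it is judged then, once.
The state is a dict: "clock": time; "joint_pos": joint angles; "joint_velocities": joint speeds; "tau": joint torques, N m; "position": TCP position; "ee_rot": TCP orientation; "ft_force": force on the tool from outside, world axes, zero at the start; "torque": the same for the moment, N m; "grip_width": opening from 0.0 (shut) to 1.0 (fully open); "grasp_force": force on a finger pad.
Only numpy, scipy, OpenCV 4.12 (cv2) and the standard library are available. Lean on these libraries where they do the work, as an engineer would, in place of code of your own. Each camera call takes 0.05 s, during which the arm holds its last target. There are 200 camera calls.

TASK

Key the belt pulley to the fan shaft: draw the wider gib-head key out of the wooden block, lay it flat on the bench with its raised head up and let go, take it again from above by the head, slide it level into the keyway on top of the shaft until it lightly binds (head about 20 mm off the pulley hub), and let go. Then tap it tight with the hammer, not by hand, until the head stands 8 to 12 mm off the hub, and lay the hammer flat on the bench. Leave the narrow key and the other things where they are.

Things in the scene. Friction and masses are not known exactly. Their poses are not given: they have to be found in the camera images.
- wide_key: bright steel gib-head taper key, 112 long, 16 wide. Origin: middle of its flat underside; +x to the tail, +z up through the back. Tail end at x +56 (12 high, nose chamfered); back rises 1 in 12 to 20 high at the gib face, x -40; gib head x -40 to -56, 36 high, 16 wide. 0.2 kg. It starts upright in the block, tail down, head up; the top 70 mm stands out
- narrow_key: the same kind of key but only 11 mm wide, in the block's other pocket (either may hold either key); its origin and axes as the wide key's. It stays there
- key_block: hardwood block 70 x 140 x 52 mm, fixed; origin under its centre. Two pockets 17.5 (x) by 18.5 (y), 42 deep, floor 10 mm above the bench, at y +35 and y -35; the keys stand in them a little loose, undersides facing the block's -x, gibs facing +x
- fan_unit: fan shaft in its grey bearing housing with a 125 mm dark two-groove pulley; bolted down, nothing turns. Origin on the bench below the hub's outer face; +x along the shaft into the hub (the way the key is driven), z up. Shaft axis 80 mm up, 50 dia., standing 6 mm out of the hub; hub 88 dia., x 0 to 68; pulley rim x 22 to 64; housing beyond. Reaches 278 mm along +x, 72 to either side
- keyway_mouth (a point): middle of the keyway's floor at the hub's outer face, 97 mm above the bench; axes as the fan unit's. The keyway is 18.5 wide, 18 high here, its roof falling 1 in 12 along +x, open at the top of the 6 mm shaft end. The key first binds with its head 22 mm off the hub face, at about 4 N; pushing on takes more and more, 11 to 16 N at 12 mm off, and it stays where driven
- hammer: locksmith's hammer lying flat, 285 long, 0.45 kg. Origin at its middle, on the side that faces up (26 mm above the bench); its own z points down. Handle along y, 30 wide, 26 thick, ends at y +142; steel head y -142 to -117, 100 long in x: flat striking face at x -50, wedge-shaped pein at x +50. It balances at y -95; blows are steadiest with a firm grip 40 to 50 mm from the head
- spanner: steel combination spanner, 219 long, bystander
- spare_bearing: ball bearing 47 dia., 14 high, fixed bystander
- sander: brown sanding block 62 x 110 x 31, bystander

How it is judged:
By the outcome, as a careful person would: the job done as asked, in the order asked, and still so for the second after the job is handed in, with the robot touching nothing.
It also fails if it takes over 72 s, if anything falls off the work surface, if the arm or the gripper's body presses on something with over 40 N, if the wrist force passes 120 N, or if a joint passes its speed limit or range.

## Working session

There is one attempt and no reset: what is moved stays moved. The work goes in short steps, Python scripts to look and compute and a tool call to move; the robot and the scene stay as the last step left them, time stands still between calls to the robot, and variables do not carry over. Pictures are saved under pics/ and viewed, at most 10 in all, crops included, and the job is handed in when it is done.

Besides the shell and the picture viewer there is one more tool, called after "Request:" by a JSON object that holds its "op" and its "data", one argument or row to a line. jog_arm: Moves the arm, as the interface text tells. Scaled input: -1 to 1 covers 0.025 m each way for a shift and 4 degrees each way for a turn. Its arguments: {"type":"object","properties":{"dr":{"type":"array","items":{"type":"array","items":{"type":"number"}}},"translation":{"type":"array","items":{"type":"array","items":{"type":"number"}}},"jaw":{"type":"array","items":{"type":"number"}},"squeeze":{"type":"number"}},"required":["dr","translation","jaw"]}

```bash
mkdir -p pics; ls; cat > h.py <<'E'
import numpy as np, cv2
from workcell import manip, optics
from scipy.spatial.transform import Rotation as Ro
def cast(c,uv,z):
    uv=np.atleast_2d(np.float64(uv)); m=c["mtx"]
    s=(uv-[m[0,2],m[1,2]])/[m[0,0],m[1,1]]; q=s.copy()
    for _ in range(20): q=s/(1+c["k1"]*(q**2).sum(1,keepdims=True))
    d=np.c_[q,np.ones(len(q))]@c["R"]; o=-c["R"].T@c["t"]
    return o+d*((z-o[2])/d[:,2:])
def proj(c,X):
    p=np.atleast_2d(X)@c["R"].T+c["t"]; q=p[:,:2]/p[:,2:]
    q=q*(1+c["k1"]*(q**2).sum(1,keepdims=True))
    return q*[c["mtx"][0,0],c["mtx"][1,1]]+[c["mtx"][0,2],c["mtx"][1,2]]
def snap(n,f):
    c=optics.camera(n); np.savez(f"pics/{f}.npz",**c); cv2.imwrite(f"pics/{f}.png",c["color"][:,:,::-1]); return c
E
python3 - <<'E'
from h import *
for n in ["scene","side","wrist"]:
    c=snap(n,n+"0"); print(n,-c["R"].T@c["t"],c["R"][2],c["k1"],c["mtx"][0,0])
a=[cv2.imread(f"pics/{n}0.png") for n in ["scene","side","wrist"]]
s=lambda i:cv2.resize(i,(800,500))
o=manip.get_obs();print(o)
for n,i in zip(["scene","side"],a): cv2.imwrite(f"pics/{n}0b.png",s(i))
E
```

```text
pics
scene [-0.23996277  0.65508357  1.15827101] [ 0.49564125 -0.47103862 -0.72970019] 0.012725964772441088 426.31166531635415
side [0.02014001 0.9011116  0.83723704] [ 0.37835183 -0.7271133  -0.57284915] -0.1296313596130611 467.1755981313279
wrist [0.62482981 0.0799624  0.3732882 ] [-0.00137439 -0.31177906 -0.95015364] -0.02670363353510205 358.75244037876473
{'clock': 0.15, 'joint_pos': array([-0.02261816,  0.33272383, -0.0646784 ,  1.46074299,  0.02161422,
        1.34992168, -0.08851642]), 'joint_velocities': array([ 0.00062606, -0.00218082,  0.00029115, -0.00351785, -0.00096083,
       -0.00153331, -0.00031427]), 'tau': array([ 1.13752249e-03, -6.25829744e+01,  4.95374459e-02, -3.91853535e+01,
        1.63436425e-02,  7.44175835e-03, -2.63868424e-05]), 'position': array([ 6.24710859e-01, -6.89825353e-06,  2.30703033e-01]), 'ee_rot': array([ 7.07106231e-01,  7.07107117e-01, -4.12687410e-04, -3.63789486e-04]), 'ft_force': array([0.04580305, 0.48649369, 0.63264289]), 'torque': array([-0.01203904, -0.03940713,  0.0653184 ]), 'grasp_force': 0.0, 'grip_width': 1.0010693122203747}
```

View pics/scene0.png

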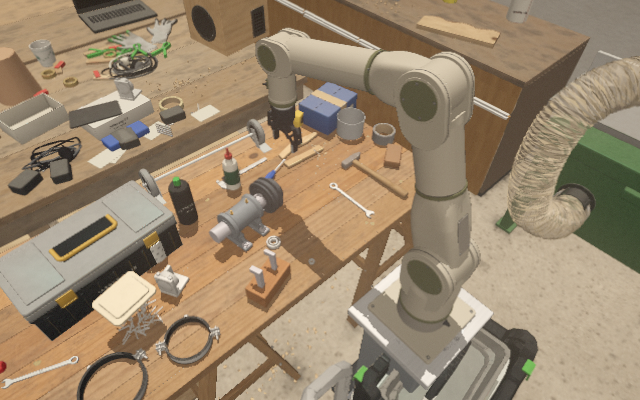

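View pics/side0.png

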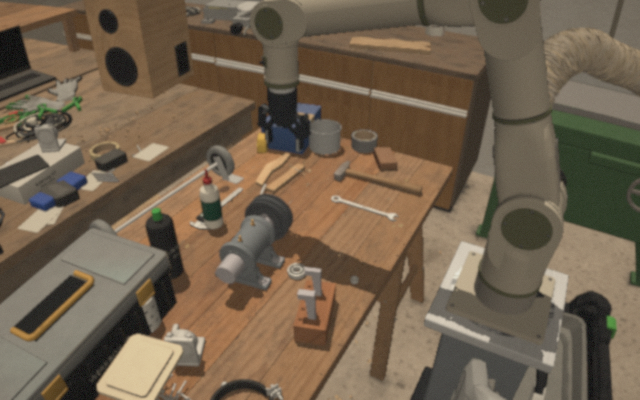

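The scene view shows the block with two keys at about (268,283), the fan unit running from the pulley (268,192) to the housing end (218,232), the hammer from (350,160) to (405,193), the spanner at (352,200) and the bearing at (273,242). The side view shows the same layout, with the block at (315,315). I'll zoom in on both.

```bash
python3 - <<'E'
from h import *
def crop(f,x0,y0,w,h,s,out):
    i=cv2.imread(f"pics/{f}.png")[y0:y0+h,x0:x0+w]; i=cv2.resize(i,None,fx=s,fy=s,interpolation=cv2.INTER_CUBIC)
    for k in range(0,w,20): cv2.putText(i,str(x0+k),(k*s,8),0,.3,(0,0,255)); cv2.line(i,(k*s,10),(k*s,14),(0,0,255))
    for k in range(20,h,20): cv2.putText(i,str(y0+k),(0,k*s+3),0,.3,(0,0,255))
    return i
cv2.imwrite("pics/m1.png",crop("scene0",200,145,215,165,3.7 and 3,0))
a=crop("scene0",200,170,100,145,4,0); b=crop("side0",215,185,100,145,4,0)
b=crop("side0",215,185,130,165,4,0)[:580]
a=cv2.copyMakeBorder(a,0,0,0,0,0)
h=min(len(a),len(b)); m=np.hstack([a[:h,:390],b[:h,:410 if 0 else 520][:, 110 if 0 else 0:]])
cv2.imwrite("pics/m2.png",m[:, :800] if m.shape[1]<=800 else np.hstack([a[:h,:380],b[:h,100:520]]))
w=cv2.imread("pics/wrist0.png"); 
c=dict(np.load("pics/scene0.npz"));d=dict(np.load("pics/side0.npz"))
for n,p in dict(pulley=(268,192),hous=(215,235),block=(268,290),hamH=(350,160),hamT=(405,193),sp=(352,200)).items(): print(n,cast(c,p,.03).round(3))
E
```

```text
pulley [[0.661 0.059 0.03 ]]
hous [[0.621 0.311 0.03 ]]
block [[0.34  0.306 0.03 ]]
hamH [[ 0.587 -0.288  0.03 ]]
hamT [[ 0.327 -0.313  0.03 ]]
sp [[ 0.431 -0.142  0.03 ]]
```

View pics/m2.png

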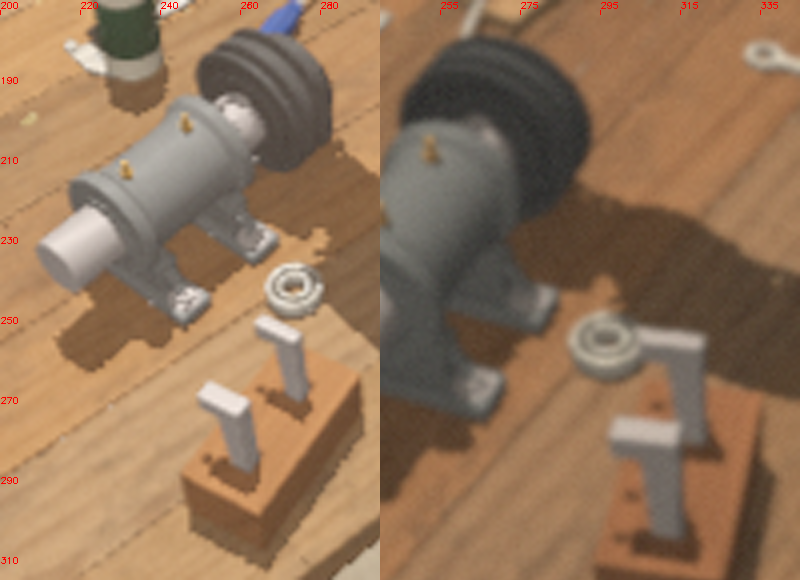

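View pics/wrist0.png

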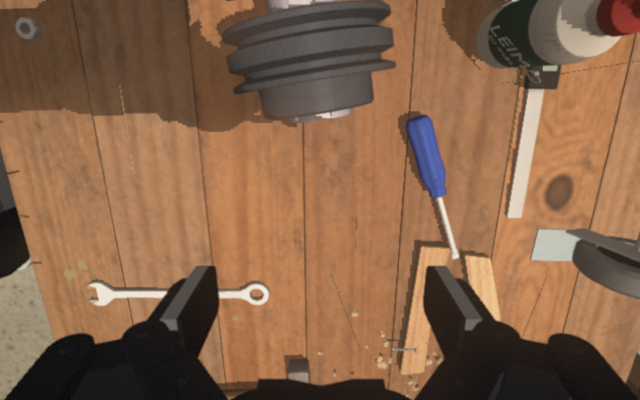

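The zooms show both keys with their gibs facing up-left; the nearer one, with its head top at scene (255,269), looks wider. The wrist view shows the hub face edge and shaft end at about (316,118), with the fan axis roughly along image-vertical, which is world y.

```bash
python3 - <<'E'
from h import *
c=dict(np.load("pics/scene0.npz"));d=dict(np.load("pics/side0.npz"));w=dict(np.load("pics/wrist0.npz"))
P=cast(c,[(245.7,289.5),(265.5,303),(290,265),(270,255)],.052); print("blocktop",P.round(4)); 
for a,b in [(0,1),(1,2),(2,3),(3,0)]: v=P[b]-P[a]; print(np.linalg.norm(v[:2]).round(4),np.degrees(np.arctan2(v[1],v[0])).round(1))
print("keys tops scene",cast(c,[(255.5,269),(269.5,253)],.122).round(4)); 
print("wrist hub L/R z.08",cast(w,[(263,112),(373,97)],.08).round(4)," shaft end z.08",cast(w,[(297,122),(350,112)],.08).round(4))
print("rim L/R",cast(w,[(229,60),(393,38)],.08).round(4))
print(w["R"].round(3))
# hammer mask in scene: print zoom
def crop(f,x0,y0,wd,h,s):
    i=cv2.imread(f"pics/{f}.png")[y0:y0+h,x0:x0+wd]; i=cv2.resize(i,None,fx=s,fy=s,interpolation=cv2.INTER_CUBIC)
    for k in range(0,wd,10): cv2.putText(i,str(x0+k),(k*s,8),0,.3,(0,0,255)); cv2.line(i,(k*s,10),(k*s,14),(0,0,255))
    for k in range(10,h,10): cv2.putText(i,str(y0+k),(0,k*s+3),0,.3,(0,0,255))
    return i
cv2.imwrite("pics/ham.png",crop("scene0",330,140,90,65,8))
E
```

```text
blocktop [[0.3737 0.3605 0.052 ]
 [0.3003 0.344  0.052 ]
 [0.3533 0.2094 0.052 ]
 [0.4234 0.2325 0.052 ]]
0.0752 -167.3
0.1446 -68.5
0.0738 18.2
0.1374 111.2
keys tops scene [[0.3706 0.3197 0.122 ]
 [0.3881 0.2559 0.122 ]]
wrist hub L/R z.08 [[0.5783 0.0563 0.08  ]
 [0.6657 0.0679 0.08  ]]  shaft end z.08 [[0.6053 0.0484 0.08  ]
 [0.6478 0.0563 0.08  ]]
rim L/R [[0.554  0.0955 0.08  ]
 [0.679  0.1111 0.08  ]]
[[ 1.     0.    -0.001]
 [ 0.    -0.95   0.312]
 [-0.001 -0.312 -0.95 ]]
```

Request:
{"op": "jog_arm", "data": {
  "dr": [
    [0,0,0],
    [0,0,0],
    [0,0,0],
    [0,0,0],
    [0,0,0],
    [0,0,0],
    [0,0,0],
    [0,0,0],
    [0,0,0],
    [0,0,0]
  ],
  "translation": [
    [0.8,-1,-0.5],
    [0.8,-1,-0.5],
    [0.8,-1,-0.5],
    [0.8,-1,0],
    [0.8,-1,0],
    [0.8,-1,0],
    [0.8,-1,0],
    [0.8,-1,0],
    [0.8,-1,0],
    [0.8,0,0]
  ],
  "jaw": [0.6,0.6,0.6,0.6,0.6,0.6,0.6,0.6,0.6,0.6]
}}

```text
clock: 1.15
position: [0.3977, 0.2011, 0.2692]
ee_rot: [0.706, 0.708, 0.0, 0.0]
ft_force: [1.2, -1.4, 0.7]
grip_width: 0.599
grasp_force: 0.0
```

```bash
python3 - <<'E'
from h import *
c=snap("wrist","w1"); print(-c["R"].T@c["t"], manip.get_obs()["position"])
E
```

```text
[0.39740619 0.28107101 0.41185213] [0.3982434  0.20409181 0.26911525]
```

View pics/w1.png

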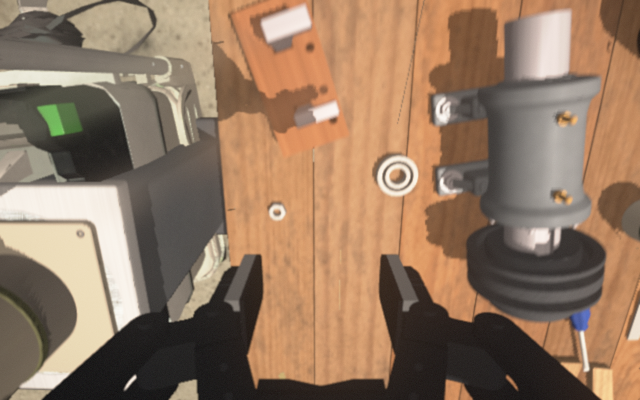

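View pics/ham.png

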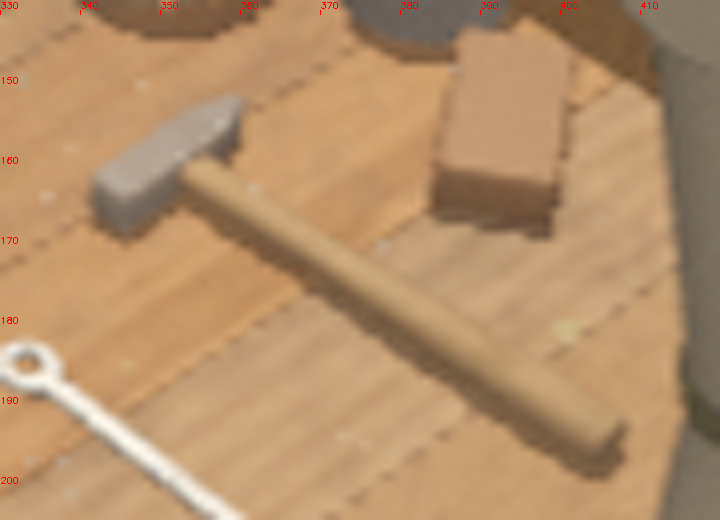

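The wrist view shows the wide key's bright head top around (287,22), up in the image (the +y pocket), and the narrow one around (322,110). The block outline runs (230,12)–(347,130). In the scene crop the hammer's face is at (342,163), its pein at (360,152), and its handle end at (405,195).

```bash
python3 - <<'E'
from h import *
c=dict(np.load("pics/w1.npz")); im=c["color"]; 
hsv=cv2.cvtColor(im,cv2.COLOR_RGB2HSV)
m=((hsv[...,2]>190)&(hsv[...,1]<45)).astype(np.uint8); m[:, :235]=0; m[140:]=0; m[:,360:]=0
n,l,s,ce=cv2.connectedComponentsWithStats(m)
for i in range(1,n):
    if s[i,4]<60: continue
    pts=np.argwhere(l==i)[:,::-1].astype(np.float32); 
    W=cast(c,pts,.122)[:,:2].astype(np.float32)*1000
    r=cv2.minAreaRect(W); print(s[i],"centre mm",np.round(r[0],1),"size",np.round(r[1],1),"ang",round(r[2],1), "mean",W.mean(0))
# block top: wood hue
m=((hsv[...,0]<12)&(hsv[...,1]>135)&(hsv[...,2]>120)).astype(np.uint8); m[:, :225]=0;m[165:]=0;m[:,355:]=0
m=cv2.morphologyEx(m,cv2.MORPH_CLOSE,np.ones((5,5))); m=cv2.morphologyEx(m,cv2.MORPH_OPEN,np.ones((9,9)))
n,l,s,ce=cv2.connectedComponentsWithStats(m); i=1+s[1:,4].argmax(); print(s[i])
W=cast(c,np.argwhere(l==i)[:,::-1],.052)[:,:2].astype(np.float32)*1000; print("block",cv2.minAreaRect(W))
h=np.array([(341.5,161.5),(348,164.5),(359.5,152),(352.5,160),(405,193)]); s=dict(np.load("pics/scene0.npz"))
print("hammer z.026",cast(s,h,.026).round(4))
# scene hammer handle mask
E
python3 -c "
import cv2;i=cv2.imread('pics/w1.png')[0:160,220:360];print(i[22,65],i[45,65],i[110,105],i[90,70])"
```

```text
[ 262    6   49   36 1044] centre mm [371.7 321.5] size [34.4 15.6] ang 19.3 mean [371.8653  321.42468]
[312 102  27  19 312] centre mm [401.1 257.9] size [19.9 10. ] ang 19.1 mean [401.27826 258.15543]
[ 235    0   95   99 4608]
block ((362.0932312011719, 309.9900817871094), (70.23600769042969, 89.18785095214844), 16.545686721801758)
hammer z.026 [[ 0.6053 -0.2603  0.026 ]
 [ 0.5762 -0.2673  0.026 ]
 [ 0.5981 -0.3545  0.026 ]
 [ 0.583  -0.2992  0.026 ]
 [ 0.3293 -0.3166  0.026 ]]
[223 228 242] [102 111 129] [235 241 250] [ 84 122 189]
```

```bash
cat >> h.py <<'E'
def goal(xax,zax):
    z=np.array(zax,float);z/=np.linalg.norm(z);x=np.array(xax,float);x-=z*(x@z);x/=np.linalg.norm(x)
    return np.c_[x,np.cross(z,x),z]
def plan(p,R,n,p0=None,R0=None):
    "n equal rows (shift then turn, tool axes) taking the pose p0,R0 to p,R"
    o=manip.get_obs(); p0=o["position"] if p0 is None else p0; R0=Ro.from_quat(o["ee_rot"]).as_matrix() if R0 is None else R0
    d=Ro.from_matrix(R0.T@R).as_rotvec()/n; A=sum(R0@Ro.from_rotvec(d*k).as_matrix() for k in range(n))
    t=np.linalg.solve(A,np.array(p)-p0)/.025; d=np.degrees(d)/4
    print("rows",n,"dr",d.round(3).tolist(),"tr",t.round(3).tolist(),"" if max(abs(t).max(),abs(d).max())<=1 else "TOO FAST")
    return np.array(p),R
def st():
    o=manip.get_obs(); print({k:np.round(o[k],4).tolist() for k in ["clock","joint_pos","position","ee_rot","ft_force","grip_width","grasp_force"]}); return o
E
python3 - <<'E'
from h import *
a=np.radians(19.3);bx=np.array([np.cos(a),np.sin(a),0]);dn=np.array([0,0,-1.])
g=np.array([.3717,.3215,.112])+.008*bx; c=np.sqrt(.5); z=dn*c-bx*c
T=g+.019*z; R=goal(bx,z)
p,r=plan(T-.09*z,R,20); plan(T,R,6,p,r); print(T,T-.09*z)
E
```

```text
rows 20 dr [0.347, -0.488, 0.838] tr [0.346, -0.072, 0.109] 
rows 6 dr [0.0, 0.0, 0.0] tr [0.0, 0.0, 0.6] 
[0.36657041 0.31970364 0.09856497] [0.42663354 0.34073745 0.16220458]
```

Request:
{"op": "jog_arm", "data": {
  "dr": [
    [0.347,-0.488,0.838],
    [0.347,-0.488,0.838],
    [0.347,-0.488,0.838],
    [0.347,-0.488,0.838],
    [0.347,-0.488,0.838],
    [0.347,-0.488,0.838],
    [0.347,-0.488,0.838],
    [0.347,-0.488,0.838],
    [0.347,-0.488,0.838],
    [0.347,-0.488,0.838]
  ],
  "translation": [
    [0.346,-0.072,0.109],
    [0.346,-0.072,0.109],
    [0.346,-0.072,0.109],
    [0.346,-0.072,0.109],
    [0.346,-0.072,0.109],
    [0.346,-0.072,0.109],
    [0.346,-0.072,0.109],
    [0.346,-0.072,0.109],
    [0.346,-0.072,0.109],
    [0.346,-0.072,0.109]
  ],
  "jaw": [0.6,0.6,0.6,0.6,0.6,0.6,0.6,0.6,0.6,0.6]
}}

```text
clock: 2.2
position: [0.4004, 0.2825, 0.2287]
ee_rot: [0.865, 0.458, -0.203, 0.034]
ft_force: [0.1, -0.9, 0.4]
grip_width: 0.601
grasp_force: 0.0
```

Request:
{"op": "jog_arm", "data": {
  "dr": [
    [0.347,-0.488,0.838],
    [0.347,-0.488,0.838],
    [0.347,-0.488,0.838],
    [0.347,-0.488,0.838],
    [0.347,-0.488,0.838],
    [0.347,-0.488,0.838],
    [0.347,-0.488,0.838],
    [0.347,-0.488,0.838],
    [0.347,-0.488,0.838],
    [0.347,-0.488,0.838]
  ],
  "translation": [
    [0.346,-0.072,0.109],
    [0.346,-0.072,0.109],
    [0.346,-0.072,0.109],
    [0.346,-0.072,0.109],
    [0.346,-0.072,0.109],
    [0.346,-0.072,0.109],
    [0.346,-0.072,0.109],
    [0.346,-0.072,0.109],
    [0.346,-0.072,0.109],
    [0.346,-0.072,0.109]
  ],
  "jaw": [0.6,0.6,0.6,0.6,0.6,0.6,0.6,0.6,0.6,0.6]
}}

```text
clock: 3.2
position: [0.429, 0.3367, 0.1607]
ee_rot: [0.911, 0.152, -0.378, 0.064]
ft_force: [-1.0, -0.1, -0.1]
grip_width: 0.602
grasp_force: 0.0
```

```bash
python3 - <<'E'
from h import *
o=st()
a=np.radians(19.3);bx=np.array([np.cos(a),np.sin(a),0]);dn=np.array([0,0,-1.])
g=np.array([.3717,.3215,.112])+.008*bx; c=np.sqrt(.5); z=dn*c-bx*c
T=g+.019*z; R=goal(bx,z); plan(T,R,8); print(Ro.from_matrix(R).as_quat())
E
```

```text
{'clock': 3.2, 'joint_pos': [-0.5107, 0.7994, -0.196, 1.1275, -0.1296, 1.9672, -1.9472], 'position': [0.429, 0.3367, 0.1607], 'ee_rot': [0.9109, 0.1518, -0.3784, 0.064], 'ft_force': [-0.9914, -0.1135, -0.057], 'grip_width': 0.6023, 'grasp_force': 0.0}
rows 8 dr [-0.005, 0.004, -0.01] tr [-0.008, -0.022, 0.448] 
[ 0.91080676  0.15486912 -0.37726851  0.06414889]
```

Request:
{"op": "jog_arm", "data": {
  "dr": [
    [0,0,0],
    [0,0,0],
    [0,0,0],
    [0,0,0],
    [0,0,0],
    [0,0,0],
    [0,0,0],
    [0,0,0],
    [0,0,0]
  ],
  "translation": [
    [0,-0.02,0.45],
    [0,-0.02,0.45],
    [0,-0.02,0.45],
    [0,-0.02,0.45],
    [0,-0.02,0.45],
    [0,-0.02,0.45],
    [0,-0.02,0.45],
    [0,-0.02,0.45],
    [0,0,0]
  ],
  "jaw": [0.6,0.6,0.6,0.6,0.6,0.6,0.6,0.6,0.6]
}}

```text
clock: 4.1
position: [0.3661, 0.3191, 0.097]
ee_rot: [0.911, 0.153, -0.378, 0.064]
ft_force: [0.7, 0.6, 0.3]
grip_width: 0.595
grasp_force: 0.0
```

```bash
python3 - <<'E'
from h import *
o=st(); a=snap("wrist","w2")["color"]; b=snap("side","s2")["color"]
b=cv2.resize(b[230:360,240:370],(400,400),interpolation=cv2.INTER_CUBIC); a=cv2.resize(a,(400,250))
m=np.zeros((400,800,3),np.uint8); m[:250,:400]=a; m[:,400:]=b; cv2.imwrite("pics/m3.png",m[:,:,::-1])
E
```

```text
{'clock': 4.1, 'joint_pos': [-0.5091, 0.7362, -0.2159, 1.3835, -0.1325, 1.7729, -1.9399], 'position': [0.3661, 0.3191, 0.097], 'ee_rot': [0.9106, 0.1532, -0.3784, 0.0642], 'ft_force': [0.6631, 0.6054, 0.2581], 'grip_width': 0.595, 'grasp_force': 0.0}
```

View pics/m3.png

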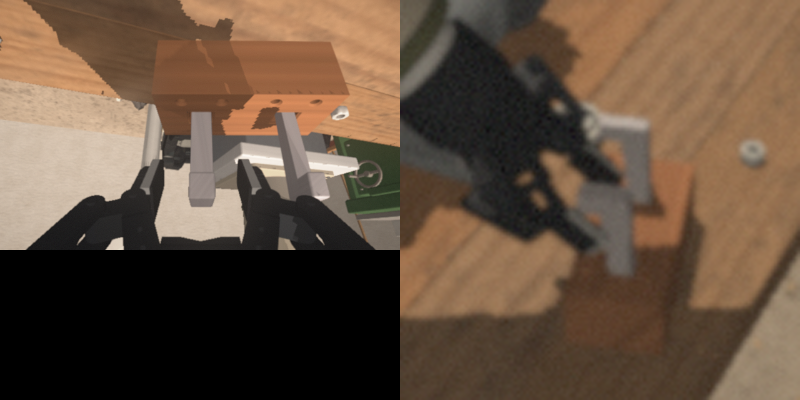

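The wrist view shows the wide key's head centred between the fingers (about (200,190) in the composite) and the other key outside them. Side view agrees, so I'll grip and draw it out.

Request:
{"op": "jog_arm", "data": {
  "dr": [
    [0,0,0],
    [0,0,0],
    [0,0,0],
    [0,0,0],
    [0,0,0],
    [0,0,0]
  ],
  "translation": [
    [0,0,0],
    [0,0,0],
    [0,0,0],
    [0,0,0],
    [0,0,0],
    [0,0,0]
  ],
  "jaw": [0,0,0,0,0,0],
  "squeeze": 80
}}

```text
clock: 4.8
position: [0.3676, 0.3197, 0.0983]
ee_rot: [0.911, 0.153, -0.377, 0.064]
ft_force: [2.8, 0.1, 5.9]
grip_width: 0.174
grasp_force: 78.0
```

Request:
{"op": "jog_arm", "data": {
  "dr": [
    [0,0,0],
    [0,0,0],
    [0,0,0],
    [0,0,0],
    [0,0,0],
    [0,0,0],
    [0,0,0],
    [0,0,0],
    [0,0,0],
    [0,0,0]
  ],
  "translation": [
    [-0.15,0,-0.15],
    [-0.25,0,-0.25],
    [-0.25,0,-0.25],
    [-0.25,0,-0.25],
    [-0.25,0,-0.25],
    [-0.25,0,-0.25],
    [-0.25,0,-0.25],
    [-0.25,0,-0.25],
    [-0.25,0,-0.25],
    [-0.25,0,-0.25]
  ],
  "jaw": [0,0,0,0,0,0,0,0,0,0]
}}

```text
clock: 5.8
position: [0.3673, 0.3196, 0.1835]
ee_rot: [0.911, 0.153, -0.378, 0.064]
ft_force: [-0.8, -0.1, -1.8]
grip_width: 0.17
grasp_force: 77.9
```

```bash
python3 - <<'E'
from h import *
w=dict(np.load("pics/wrist0.npz")); print("spanner ends",cast(w,[(88,292),(270,293)],.01).round(3),"slat",cast(w,[(402,372)],.0).round(3))
a=np.radians(97.6);k=np.array([np.cos(a),np.sin(a),0]);u=np.array([0,0,1.]);c=np.sqrt(.5)
p,r=plan([.42,.08,.34],goal(k,-u),20)
z=k*c-u*c; T=np.array([.635,-.06,0])-.046*k+.026*u+.019*z; R=goal(u+k,z)
p,r=plan(T+.12*u,R,14,p,r); plan(T+.01*u,R,10,p,r); print(T)
E
```

```text
spanner ends [[ 0.349 -0.156  0.01 ]
 [ 0.565 -0.156  0.01 ]] slat [[ 0.731 -0.283  0.   ]]
rows 20 dr [-0.384, 0.471, -0.927] tr [-0.489, 0.318, -0.172] 
rows 14 dr [0.0, 0.804, 0.0] tr [-0.764, 0.556, 0.359] 
rows 10 dr [0.0, 0.0, 0.0] tr [-0.311, 0.0, 0.311] 
[ 0.63930693 -0.09227891  0.01256497]
```

Request:
{"op": "jog_arm", "data": {
  "dr": [
    [-0.384,0.471,-0.927],
    [-0.384,0.471,-0.927],
    [-0.384,0.471,-0.927],
    [-0.384,0.471,-0.927],
    [-0.384,0.471,-0.927],
    [-0.384,0.471,-0.927],
    [-0.384,0.471,-0.927],
    [-0.384,0.471,-0.927],
    [-0.384,0.471,-0.927],
    [-0.384,0.471,-0.927]
  ],
  "translation": [
    [-0.489,0.318,-0.172],
    [-0.489,0.318,-0.172],
    [-0.489,0.318,-0.172],
    [-0.489,0.318,-0.172],
    [-0.489,0.318,-0.172],
    [-0.489,0.318,-0.172],
    [-0.489,0.318,-0.172],
    [-0.489,0.318,-0.172],
    [-0.489,0.318,-0.172],
    [-0.489,0.318,-0.172]
  ],
  "jaw": [0,0,0,0,0,0,0,0,0,0]
}}

```text
clock: 6.8
position: [0.3615, 0.2053, 0.2815]
ee_rot: [0.847, 0.49, -0.203, 0.034]
ft_force: [-0.2, 0.1, -1.8]
grip_width: 0.176
grasp_force: 78.0
```

Request:
{"op": "jog_arm", "data": {
  "dr": [
    [-0.384,0.471,-0.927],
    [-0.384,0.471,-0.927],
    [-0.384,0.471,-0.927],
    [-0.384,0.471,-0.927],
    [-0.384,0.471,-0.927],
    [-0.384,0.471,-0.927],
    [-0.384,0.471,-0.927],
    [-0.384,0.471,-0.927],
    [-0.384,0.471,-0.927],
    [-0.384,0.471,-0.927]
  ],
  "translation": [
    [-0.489,0.318,-0.172],
    [-0.489,0.318,-0.172],
    [-0.489,0.318,-0.172],
    [-0.489,0.318,-0.172],
    [-0.489,0.318,-0.172],
    [-0.489,0.318,-0.172],
    [-0.489,0.318,-0.172],
    [-0.489,0.318,-0.172],
    [-0.489,0.318,-0.172],
    [-0.489,0.318,-0.172]
  ],
  "jaw": [0,0,0,0,0,0,0,0,0,0]
}}

```text
clock: 7.8
position: [0.4194, 0.0794, 0.3399]
ee_rot: [0.658, 0.753, 0.001, 0.0]
ft_force: [0.6, 0.0, -1.9]
grip_width: 0.17
grasp_force: 78.0
```

Request:
{"op": "jog_arm", "data": {
  "dr": [
    [0,0.804,0],
    [0,0.804,0],
    [0,0.804,0],
    [0,0.804,0],
    [0,0.804,0],
    [0,0.804,0],
    [0,0.804,0]
  ],
  "translation": [
    [-0.764,0.556,0.359],
    [-0.764,0.556,0.359],
    [-0.764,0.556,0.359],
    [-0.764,0.556,0.359],
    [-0.764,0.556,0.359],
    [-0.764,0.556,0.359],
    [-0.764,0.556,0.359]
  ],
  "jaw": [0,0,0,0,0,0,0]
}}

```text
clock: 8.5
position: [0.5325, -0.0274, 0.2555]
ee_rot: [0.646, 0.738, 0.13, -0.147]
ft_force: [0.2, 1.0, -1.8]
grip_width: 0.173
grasp_force: 78.1
```

```bash
python3 - <<'E'
from h import *
st()
a=np.radians(97.6);k=np.array([np.cos(a),np.sin(a),0]);u=np.array([0,0,1.]);c=np.sqrt(.5)
z=k*c-u*c; T=np.array([.635,-.06,0])-.046*k+.026*u+.019*z; R=goal(u+k,z)
plan(T+.08*u,R,9)
E
```

```text
{'clock': 8.5, 'joint_pos': [0.0819, 0.2134, 0.1386, 1.6176, -0.4022, 1.4644, 0.4262], 'position': [0.5325, -0.0274, 0.2555], 'ee_rot': [0.6458, 0.7378, 0.1299, -0.1474], 'ft_force': [0.1981, 1.0113, -1.7695], 'grip_width': 0.1732, 'grasp_force': 78.1082}
rows 9 dr [0.002, 0.62, 0.001] tr [-0.688, 0.432, 0.425]
```

Request:
{"op": "jog_arm", "data": {
  "dr": [
    [0,0.62,0],
    [0,0.62,0],
    [0,0.62,0],
    [0,0.62,0],
    [0,0.62,0],
    [0,0.62,0],
    [0,0.62,0],
    [0,0.62,0],
    [0,0.62,0],
    [0,0,0]
  ],
  "translation": [
    [-0.688,0.432,0.425],
    [-0.688,0.432,0.425],
    [-0.688,0.432,0.425],
    [-0.688,0.432,0.425],
    [-0.688,0.432,0.425],
    [-0.688,0.432,0.425],
    [-0.688,0.432,0.425],
    [-0.688,0.432,0.425],
    [-0.688,0.432,0.425],
    [0,0,0]
  ],
  "jaw": [0,0,0,0,0,0,0,0,0,0]
}}

```text
clock: 9.5
position: [0.6375, -0.0929, 0.0878]
ee_rot: [0.61, 0.694, 0.25, -0.29]
ft_force: [-0.7, -0.2, -2.6]
grip_width: 0.166
grasp_force: 78.3
```

```bash
python3 - <<'E'
from h import *
st()
a=np.radians(97.6);k=np.array([np.cos(a),np.sin(a),0]);u=np.array([0,0,1.]);c=np.sqrt(.5)
z=k*c-u*c; T=np.array([.635,-.06,0])-.046*k+.026*u+.019*z; R=goal(u+k,z)
print(T);p,r=plan(T+.006*u,R,6)
c=snap("side","s3"); i=c["color"]; q=proj(c,[[.635,-.06,.09]])[0].astype(int); print(q)
i=i[q[1]-50:q[1]+50,q[0]-65:q[0]+65]; cv2.imwrite("pics/s3c.png",cv2.resize(i,None,fx=5,fy=5,interpolation=cv2.INTER_CUBIC)[:,:,::-1])
E
```

```text
{'clock': 9.5, 'joint_pos': [0.3298, 0.8001, 0.1124, 1.2928, -0.7209, 1.5647, 0.7558], 'position': [0.6375, -0.0929, 0.0878], 'ee_rot': [0.6099, 0.6937, 0.2505, -0.29], 'ft_force': [-0.6786, -0.2324, -2.6234], 'grip_width': 0.1656, 'grasp_force': 78.3483}
[ 0.63930693 -0.09227891  0.01256497]
rows 6 dr [-0.008, -0.002, -0.013] tr [-0.325, 0.014, 0.328] 
[294 182]
```

View pics/s3c.png

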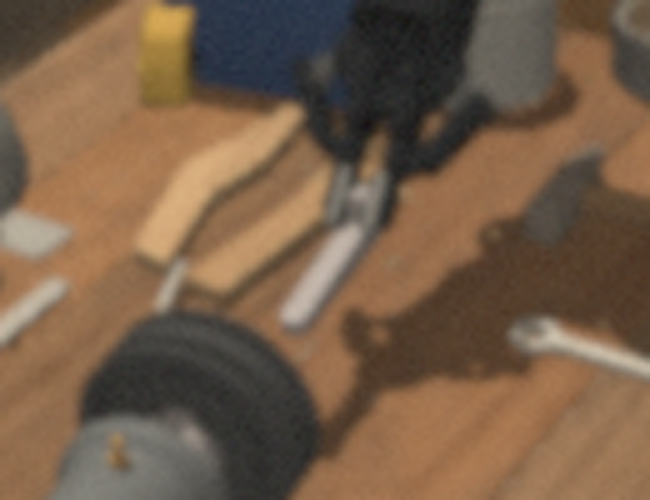

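The side crop shows the key held level, tail toward the fan at crop (295,320), with clear bench under it between the slats and the spanner. I'll lower it.

Request:
{"op": "jog_arm", "data": {
  "dr": [
    [0,0,0],
    [0,0,0],
    [0,0,0],
    [0,0,0],
    [0,0,0],
    [0,0,0],
    [0,0,0],
    [0,0,0]
  ],
  "translation": [
    [-0.325,0.014,0.328],
    [-0.325,0.014,0.328],
    [-0.325,0.014,0.328],
    [-0.325,0.014,0.328],
    [-0.325,0.014,0.328],
    [-0.325,0.014,0.328],
    [0,0,0],
    [0,0,0]
  ],
  "jaw": [0,0,0,0,0,0,0,0]
}}

```text
clock: 10.35
position: [0.641, -0.0916, 0.0232]
ee_rot: [0.609, 0.695, 0.251, -0.287]
ft_force: [-0.4, -0.1, -1.7]
grip_width: 0.171
grasp_force: 78.4
```

Request:
{"op": "jog_arm", "data": {
  "dr": [
    [0,0,0],
    [0,0,0],
    [0,0,0],
    [0,0,0]
  ],
  "translation": [
    [-0.04,0,0.04],
    [-0.04,0,0.04],
    [-0.03,0,0.03],
    [0,0,0]
  ],
  "jaw": [0,0,0,0]
}}

```text
clock: 10.75
position: [0.641, -0.0917, 0.0195]
ee_rot: [0.609, 0.696, 0.251, -0.287]
ft_force: [0.4, -0.2, -1.3]
grip_width: 0.171
grasp_force: 78.4
```

Request:
{"op": "jog_arm", "data": {
  "dr": [
    [0,0,0],
    [0,0,0],
    [0,0,0],
    [0,0,0]
  ],
  "translation": [
    [-0.04,0,0.04],
    [-0.04,0,0.04],
    [-0.04,0,0.04],
    [0,0,0]
  ],
  "jaw": [0,0,0,0]
}}

```text
clock: 11.15
position: [0.6413, -0.0919, 0.0163]
ee_rot: [0.609, 0.695, 0.252, -0.287]
ft_force: [-0.8, -2.5, 6.4]
grip_width: 0.17
grasp_force: 79.4
```

Request:
{"op": "jog_arm", "data": {
  "dr": [
    [0,0,0],
    [0,0,0],
    [0,0,0]
  ],
  "translation": [
    [-0.04,0,0.04],
    [-0.04,0,0.04],
    [0,0,0]
  ],
  "jaw": [0,0,0]
}}

```text
clock: 11.45
position: [0.6416, -0.0922, 0.015]
ee_rot: [0.608, 0.696, 0.253, -0.287]
ft_force: [-4.0, -4.8, 14.4]
grip_width: 0.171
grasp_force: 80.6
```

Request:
{"op": "jog_arm", "data": {
  "dr": [
    [0,0,0],
    [0,0,0],
    [0,0,0],
    [0,0,0],
    [0,0,0],
    [0,0,0],
    [0,0,0],
    [0,0,0],
    [0,0,0],
    [0,0,0]
  ],
  "translation": [
    [0.03,0,-0.03],
    [0,0,0],
    [0,0,0],
    [0,0,0],
    [0,0,-0.5],
    [0,0,-1],
    [0,0,-1],
    [0,0,-1],
    [0,0,-1],
    [0,0,0]
  ],
  "jaw": [0.3,0.5,0.5,0.5,0.5,0.5,0.5,0.5,0.5,0.5]
}}

```text
clock: 12.45
position: [0.6522, -0.1745, 0.0959]
ee_rot: [0.61, 0.696, 0.252, -0.284]
ft_force: [0.4, -1.1, -0.7]
grip_width: 0.501
grasp_force: 0.0
```

```bash
python3 - <<'E'
from h import *
st()
a=np.radians(97.6);k=np.array([np.cos(a),np.sin(a),0]);u=np.array([0,0,1.])
plan(np.array([.635,-.06,0])-.048*k-.02*k+.16*u,goal(k,-u),12)
E
```

```text
{'clock': 12.45, 'joint_pos': [0.4102, 0.8956, 0.1414, 1.105, -0.7053, 1.6791, 0.7766], 'position': [0.6522, -0.1745, 0.0959], 'ee_rot': [0.6102, 0.6955, 0.2516, -0.284], 'ft_force': [0.4033, -1.08, -0.7356], 'grip_width': 0.5006, 'grasp_force': 0.0}
rows 12 dr [0.006, -0.929, -0.002] tr [0.239, -0.006, -0.133]
```

Request:
{"op": "jog_arm", "data": {
  "dr": [
    [0,-0.929,0],
    [0,-0.929,0],
    [0,-0.929,0],
    [0,-0.929,0],
    [0,-0.929,0],
    [0,-0.929,0],
    [0,-0.929,0],
    [0,-0.929,0],
    [0,-0.929,0],
    [0,-0.929,0]
  ],
  "translation": [
    [0.239,-0.006,-0.133],
    [0.239,-0.006,-0.133],
    [0.239,-0.006,-0.133],
    [0.239,-0.006,-0.133],
    [0.239,-0.006,-0.133],
    [0.239,-0.006,-0.133],
    [0.239,-0.006,-0.133],
    [0.239,-0.006,-0.133],
    [0.239,-0.006,-0.133],
    [0.239,-0.006,-0.133]
  ],
  "jaw": [0.5,0.5,0.5,0.5,0.5,0.5,0.5,0.5,0.5,0.5]
}}

```text
clock: 13.45
position: [0.6449, -0.1338, 0.1497]
ee_rot: [0.657, 0.751, 0.044, -0.049]
ft_force: [0.6, -0.2, 0.2]
grip_width: 0.503
grasp_force: 0.0
```

Request:
{"op": "jog_arm", "data": {
  "dr": [
    [0,-0.929,0],
    [0,-0.929,0],
    [0,0,0]
  ],
  "translation": [
    [0.239,-0.006,-0.133],
    [0.239,-0.006,-0.133],
    [0,0,0]
  ],
  "jaw": [0.5,0.5,0.5]
}}

```text
clock: 13.75
position: [0.6438, -0.1189, 0.1579]
ee_rot: [0.656, 0.754, 0.002, -0.002]
ft_force: [0.3, 1.1, 0.3]
grip_width: 0.499
grasp_force: 0.0
```

```bash
python3 - <<'E'
from h import *
st(); c=snap("wrist","w4"); i=c["color"]; hsv=cv2.cvtColor(i,cv2.COLOR_RGB2HSV)
w0=dict(np.load("pics/wrist0.npz"))["color"][70:140,240:400]
m=np.zeros((400+280,640,3),np.uint8); m[:400]=i; m[400:]=cv2.resize(w0,(640,280),interpolation=cv2.INTER_CUBIC)
cv2.imwrite("pics/m4.png",cv2.resize(m,None,fx=.88,fy=.88)[:,:,::-1])
E
```

```text
{'clock': 13.75, 'joint_pos': [-0.124, 0.4513, 0.3233, 1.4851, -0.1535, 1.2297, 0.3591], 'position': [0.6438, -0.1189, 0.1579], 'ee_rot': [0.6565, 0.7543, 0.0023, -0.0016], 'ft_force': [0.2865, 1.1205, 0.3442], 'grip_width': 0.4988, 'grasp_force': 0.0}
```

View pics/m4.png

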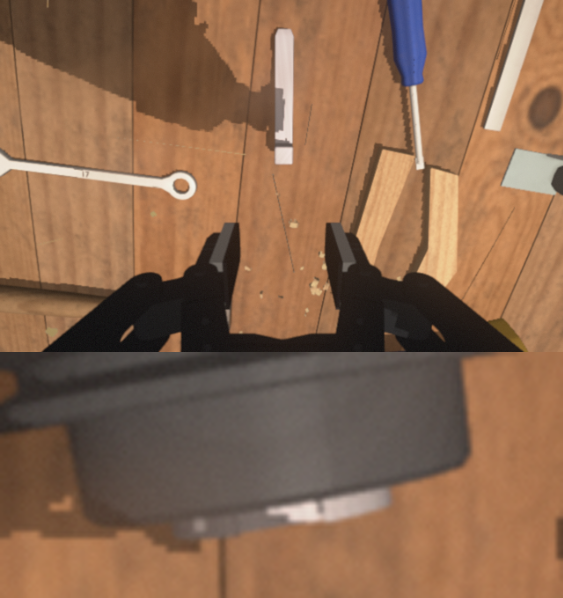

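The key lies flat on its underside, head at the near end: head top about (323,178) and tail about (323,33) in full wrist pixels. Next I tilt the camera up to measure the keyway mouth.

```bash
python3 - <<'E'
from h import *
c=dict(np.load("pics/w4.npz")); i=c["color"]; hsv=cv2.cvtColor(i,cv2.COLOR_RGB2HSV)
m=((hsv[...,1]<70)&(hsv[...,2]>90)).astype(np.uint8); m[:25]=0;m[195:]=0;m[:,:300]=0;m[:,350:]=0
for v in range(34,190,9):
    x=np.flatnonzero(m[v]); print(v,x.min() if len(x) else None,x.max() if len(x) else None,len(x),hsv[v,323].tolist(),end=" | ")
ys=np.flatnonzero(m.sum(1)>8); print("\nrows",ys.min(),ys.max())
a=np.radians(97.6);k=np.array([np.cos(a),np.sin(a),0]);u=np.array([0,0,1.]); t=np.radians(42)
p,R=plan([.638,-.075,.15],goal(k,k*np.sin(t)-u*np.cos(t)),11)
E
```

```text
34 315 330 16 [8, 33, 209] | 43 312 333 22 [9, 26, 226] | 52 312 333 22 [10, 26, 227] | 61 312 333 22 [10, 27, 225] | 70 312 333 22 [10, 28, 224] | 79 312 333 22 [10, 32, 223] | 88 312 333 22 [9, 32, 222] | 97 312 332 21 [9, 33, 221] | 106 313 332 20 [9, 31, 224] | 115 313 332 20 [9, 37, 157] | 124 313 332 20 [9, 33, 214] | 133 313 332 20 [8, 34, 217] | 142 313 332 20 [11, 24, 231] | 151 312 332 21 [10, 23, 234] | 160 313 332 20 [8, 34, 148] | 169 312 332 21 [13, 23, 234] | 178 312 332 21 [9, 22, 235] | 187 None None 0 [12, 112, 182] | 
rows 33 186
rows 11 dr [-0.001, 0.946, 0.005] tr [0.153, 0.003, 0.083]
```

Request:
{"op": "jog_arm", "data": {
  "dr": [
    [0,0.95,0],
    [0,0.95,0],
    [0,0.95,0],
    [0,0.95,0],
    [0,0.95,0],
    [0,0.95,0],
    [0,0.95,0],
    [0,0.95,0],
    [0,0.95,0],
    [0,0.95,0]
  ],
  "translation": [
    [0.15,0,0.1],
    [0.15,0,0.1],
    [0.15,0,0.1],
    [0.15,0,0.1],
    [0.15,0,0.1],
    [0.15,0,0.1],
    [0.15,0,-0.1],
    [0.15,0,-0.1],
    [0.15,0,-0.1],
    [0,0,0]
  ],
  "jaw": [0.5,0.5,0.5,0.5,0.5,0.5,0.5,0.5,0.5,0.5]
}}

```text
clock: 14.8
position: [0.6394, -0.0941, 0.1587]
ee_rot: [0.622, 0.71, 0.218, -0.247]
ft_force: [0.4, -0.9, 0.2]
grip_width: 0.501
grasp_force: 0.0
```

```bash
python3 - <<'E'
from h import *
st(); c=snap("wrist","w5"); print(-c["R"].T@c["t"])
q=proj(c,[[.622,.062,.105],[.58,.056,.08],[.665,.068,.08],[.622,.062,.036]]); print(q)
i=c["color"]; x,y=q[0].astype(int); x0=max(0,x-80);y0=max(0,y-50); i=cv2.resize(i[y0:y0+115,x0:x0+160],None,fx=5,fy=5,interpolation=cv2.INTER_CUBIC)
for k in range(0,160,20): cv2.putText(i,str(x0+k),(k*5,10),0,.35,(255,0,0)); cv2.line(i,(k*5,12),(k*5,18),(255,0,0))
for k in range(10,115,10): cv2.putText(i,str(y0+k),(0,k*5+3),0,.35,(255,0,0))
cv2.imwrite("pics/w5c.png",i[:,:,::-1])
E
```

```text
{'clock': 14.8, 'joint_pos': [0.2537, 0.6718, 0.1783, 1.2953, -0.6725, 1.5857, 0.6771], 'position': [0.6394, -0.0941, 0.1587], 'ee_rot': [0.6223, 0.7099, 0.2183, -0.2471], 'ft_force': [0.399, -0.9423, 0.2042], 'grip_width': 0.5007, 'grasp_force': 0.0}
[ 0.64239719 -0.1201258   0.32013052]
[[324.74221442  67.64923182]
 [271.77434632  89.37497475]
 [378.05710439  88.67249699]
 [323.79714245 119.05410459]]
```

View pics/w5c.png

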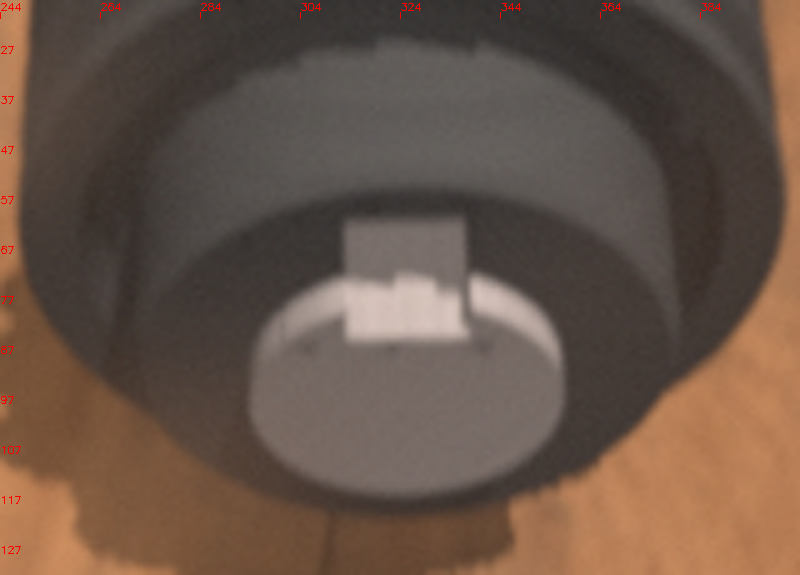

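The wrist crop shows the keyway clearly: the floor's front edge runs from (312.6,85) to (337.6,85), the slot's roof corners at the hub face are (312.6,60.4) and (337.3,60.4), and the shaft end spans (293.6,96) to (357,94).

```bash
python3 - <<'E'
from h import *
c=dict(np.load("pics/w5.npz")); f=lambda *a:print(a[0],cast(c,a[1],a[2]).round(4).tolist(),np.round(np.linalg.norm(np.diff(cast(c,a[1],a[2]),axis=0)),4))
f("floor edge",[(312.6,85.2),(337.6,85.0)],.097)
f("roof hub",[(312.6,60.4),(337.3,60.4)],.115)
f("shaft end",[(293.6,96.5),(357,95)],.08)
f("hub low/up",[(324,118.5)],.036)
w=dict(np.load("pics/w4.npz")); c=w
f("key head z36",[(322.3,186.5),(322.3,164)],.036); f("head width",[(312,178),(333,178)],.036)
f("tail",[(323,33),(323,34)],.008); f("body w",[(312,52),(334,52)],.014); f("body mid y52,y142",[(323,52),(323,142)],.015)
E
```

```text
floor edge [[0.6142, 0.0513, 0.097], [0.6329, 0.0539, 0.097]] 0.0188
roof hub [[0.6135, 0.0588, 0.115], [0.631, 0.0611, 0.115]] 0.0176
shaft end [[0.5985, 0.0515, 0.08], [0.6487, 0.0596, 0.08]] 0.0508
hub low/up [[0.6221, 0.0626, 0.036]] 0.0
key head z36 [[0.6447, -0.1154, 0.036], [0.6422, -0.0979, 0.036]] 0.0176
head width [[0.636, -0.1098, 0.036], [0.6518, -0.1076, 0.036]] 0.016
tail [[0.6298, -0.0045, 0.008], [0.6299, -0.0052, 0.008]] 0.0007
body w [[0.6235, -0.0194, 0.014], [0.6398, -0.0171, 0.014]] 0.0164
body mid y52,y142 [[0.6317, -0.0183, 0.015], [0.641, -0.0847, 0.015]] 0.067
```

```bash
python3 - <<'E'
from h import *
a=np.radians(97.9);k=np.array([np.cos(a),np.sin(a),0]);u=np.array([0,0,1.]);R=goal(k,-u)
p,R=plan([.6435,-.1067,.07],R,12); plan([.6435,-.1067,.008],R,5,p,R)
E
```

```text
rows 12 dr [0.003, -0.806, -0.013] tr [-0.141, 0.013, 0.261] 
rows 5 dr [0.0, 0.0, 0.0] tr [0.0, 0.0, 0.496]
```

Request:
{"op": "jog_arm", "data": {
  "dr": [
    [0,-0.967,-0.016],
    [0,-0.967,-0.016],
    [0,-0.967,-0.016],
    [0,-0.967,-0.016],
    [0,-0.967,-0.016],
    [0,-0.967,-0.016],
    [0,-0.967,-0.016],
    [0,-0.967,-0.016],
    [0,-0.967,-0.016],
    [0,-0.967,-0.016]
  ],
  "translation": [
    [-0.169,0.016,0.313],
    [-0.169,0.016,0.313],
    [-0.169,0.016,0.313],
    [-0.169,0.016,0.313],
    [-0.169,0.016,0.313],
    [-0.169,0.016,0.313],
    [-0.169,0.016,0.313],
    [-0.169,0.016,0.313],
    [-0.169,0.016,0.313],
    [-0.169,0.016,0.313]
  ],
  "jaw": [0.5,0.5,0.5,0.5,0.5,0.5,0.5,0.5,0.5,0.5]
}}

```text
clock: 15.85
position: [0.645, -0.1045, 0.0716]
ee_rot: [0.655, 0.755, -0.001, 0.005]
ft_force: [-0.5, -0.5, -0.5]
grip_width: 0.501
grasp_force: 0.0
```

Request:
{"op": "jog_arm", "data": {
  "dr": [
    [0,0,0],
    [0,0,0]
  ],
  "translation": [
    [0,0,0],
    [0,0,0]
  ],
  "jaw": [0.5,0.5]
}}

```text
clock: 16.05
position: [0.6448, -0.1036, 0.0719]
ee_rot: [0.655, 0.756, -0.001, 0.003]
ft_force: [-0.3, -0.4, -0.7]
grip_width: 0.499
grasp_force: 0.0
```

```bash
python3 - <<'E'
from h import *
st()
a=np.radians(97.9);k=np.array([np.cos(a),np.sin(a),0]);u=np.array([0,0,1.]);R=goal(k,-u)
p,R=plan([.6435,-.1067,.008],R,6)
E
```

```text
{'clock': 16.05, 'joint_pos': [-0.1618, 0.5276, 0.3321, 1.5742, -0.1833, 1.066, 0.3589], 'position': [0.6448, -0.1036, 0.0719], 'ee_rot': [0.6549, 0.7557, -0.0005, 0.0034], 'ft_force': [-0.2622, -0.3816, -0.6714], 'grip_width': 0.499, 'grasp_force': 0.0}
rows 6 dr [0.009, 0.014, 0.011] tr [-0.018, -0.012, 0.426]
```

Request:
{"op": "jog_arm", "data": {
  "dr": [
    [0.009,0.014,0.011],
    [0.009,0.014,0.011],
    [0.009,0.014,0.011],
    [0.009,0.014,0.011],
    [0.009,0.014,0.011],
    [0.009,0.014,0.011],
    [0,0,0]
  ],
  "translation": [
    [-0.018,-0.012,0.426],
    [-0.018,-0.012,0.426],
    [-0.018,-0.012,0.426],
    [-0.018,-0.012,0.426],
    [-0.018,-0.012,0.426],
    [-0.018,-0.012,0.4],
    [0,0,0]
  ],
  "jaw": [0.5,0.5,0.5,0.5,0.5,0.5,0.5]
}}

```text
clock: 16.75
position: [0.6427, -0.1064, 0.0067]
ee_rot: [0.657, 0.754, -0.001, -0.0]
ft_force: [-0.8, -0.4, 0.2]
grip_width: 0.498
grasp_force: 0.0
```

Request:
{"op": "jog_arm", "data": {
  "dr": [
    [0,0,0],
    [0,0,0],
    [0,0,0],
    [0,0,0],
    [0,0,0]
  ],
  "translation": [
    [0,0,0],
    [0,0,0],
    [0,0,0],
    [0,0,0],
    [0,0,0]
  ],
  "jaw": [0,0,0,0,0],
  "squeeze": 60
}}

```text
clock: 17.25
position: [0.6444, -0.1064, 0.0094]
ee_rot: [0.657, 0.754, 0.0, 0.001]
ft_force: [-0.6, -0.5, 4.4]
grip_width: 0.171
grasp_force: 59.0
```

```bash
python3 - <<'E'
from h import *
o=st(); p0=o["position"]
a=np.radians(97.9);k=np.array([np.cos(a),np.sin(a),0]);u=np.array([0,0,1.]);R=goal(k,-u); y=R[:,1]
# key axis when gripped: TCP centred across the head; head centre along k
d=np.array([.6435,-.1067,0])-p0; print("head centre minus TCP along k, across:",(d@k).round(4),(d@y).round(4))
M=np.array([.6225,.0592,.097]); 
# tip 20 mm before shaft end: key origin at M-(6+20+56)mm k ; z +0.8 mm above the floor
h=M-.048*k-.082*k; tcp=np.array([h[0],h[1],p0[2]+.0978])-k*(d@k)
print(tcp); p,r=plan(p0+u*.13,R,7); plan(tcp,R,6,p,r)
E
```

```text
{'clock': 17.25, 'joint_pos': [-0.14, 0.6044, 0.3118, 1.6056, -0.2124, 0.9632, 0.3796], 'position': [0.6444, -0.1064, 0.0094], 'ee_rot': [0.6566, 0.7542, 0.0, 0.0011], 'ft_force': [-0.6013, -0.4571, 4.4326], 'grip_width': 0.1708, 'grasp_force': 58.994}
head centre minus TCP along k, across: -0.0002 -0.0009
[ 0.64034633 -0.06941155  0.10718341]
rows 7 dr [0.003, 0.003, 0.001] tr [-0.001, 0.001, -0.743] 
rows 6 dr [0.0, 0.0, 0.0] tr [0.248, 0.007, 0.215]
```

Request:
{"op": "jog_arm", "data": {
  "dr": [
    [0.003,0.003,0],
    [0.003,0.003,0],
    [0.003,0.003,0],
    [0.003,0.003,0],
    [0.003,0.003,0],
    [0.003,0.003,0],
    [0.003,0.003,0],
    [0,0,0]
  ],
  "translation": [
    [0,0,-0.743],
    [0,0,-0.743],
    [0,0,-0.743],
    [0,0,-0.743],
    [0,0,-0.743],
    [0,0,-0.743],
    [0,0,-0.743],
    [0,0,0]
  ],
  "jaw": [0,0,0,0,0,0,0,0]
}}

```text
clock: 18.05
position: [0.645, -0.1065, 0.141]
ee_rot: [0.657, 0.754, 0.001, 0.001]
ft_force: [0.4, 0.4, -2.1]
grip_width: 0.179
grasp_force: 58.9
```

Request:
{"op": "jog_arm", "data": {
  "dr": [
    [0,0,0],
    [0,0,0],
    [0,0,0],
    [0,0,0],
    [0,0,0],
    [0,0,0],
    [0,0,0],
    [0,0,0]
  ],
  "translation": [
    [0.248,0.01,0.215],
    [0.248,0.01,0.215],
    [0.248,0.01,0.215],
    [0.248,0.01,0.215],
    [0.248,0.01,0.215],
    [0.248,0.01,0.215],
    [0,0,0],
    [0,0,0]
  ],
  "jaw": [0,0,0,0,0,0,0,0]
}}

```text
clock: 18.85
position: [0.6402, -0.0692, 0.1065]
ee_rot: [0.657, 0.754, -0.0, -0.0]
ft_force: [0.2, -0.3, -1.5]
grip_width: 0.176
grasp_force: 58.8
```

```bash
python3 - <<'E'
from h import *
o=st(); c=snap("wrist","w6"); i=c["color"]; hsv=cv2.cvtColor(i,cv2.COLOR_RGB2HSV)
k=np.array([np.cos(np.radians(97.9)),np.sin(np.radians(97.9)),0]);R=goal(k,[0,0,-1])
M=np.array([.6225,.0592,.097]); print("want mouth px",proj(c,[M,M+[0,0,.018],M-.006*k]).round(1))
print("err to first target",(np.array([.6403,-.0694,.1072])-o["position"])@R)
for v in range(0,110,4):
    g=hsv[v,270:380,2].astype(int); print(v,"".join("#" if x>200 else "+" if x>130 else "." if x>80 else " " for x in g))
E
```

```text
{'clock': 18.85, 'joint_pos': [-0.2139, 0.476, 0.3308, 1.5673, -0.1651, 1.1271, 0.2923], 'position': [0.6402, -0.0692, 0.1065], 'ee_rot': [0.6565, 0.7543, -0.0005, -0.0003], 'ft_force': [0.2108, -0.3001, -1.4776], 'grip_width': 0.1757, 'grasp_force': 58.786}
want mouth px [[321.3 -60.9]
 [321.3 -82.1]
 [321.3 -42.3]]
err to first target [-1.71250039e-04  4.86016270e-05 -7.33758955e-04]
0 +++++++++++++++++++++++...++++++++++++++++++++++++++++++++++++++++++++++++++++++++++++++++++++++++++++++++++++
4 ...............++++++++..+++++++++++++++++++++++++++++++++++++++++++++++++++++++++++++++++++++++++++++++++++++
8 ...............+++++++...+++++++++++++++++++++++++++++++++++++++++++++++++++++++++++++++++++++++++++++++++++++
12 ..................++++..++++++++++++++++++++++++++++++++++++++++++++++++++++++++++++++++++++++++++++++++++++++
16 ........................+++++++++++##############################+++++++++++++++++++++++++++++++++++++++++++++
20 .......................++++++++++##################################+++++++++++++++++++++++++++++++++++++++++++
24 .......................++++
[... 1780 characters left out ...]
+++++++++++++
88 ........................++++++#########################################+++++++++++++++++++++++++++++++++++++++
92 .......................+++++++#########################################+++++++++++++++++++++++++++++++++++++++
96 ......................++++++++#########################################+++++++++++++++++++++++++++++++++++++++
100 ......................++++++++#########################################+++++++++++++++++++++++++++++++++++++++
104 ......................++++++++#########################################+++++++++++++++++++++++++++++++++++++++
108 .....................+++++++++#########################################+++++++++++++++++++++++++++++++++++++++
```

Request:
{"op": "jog_arm", "data": {
  "dr": [
    [0,0,0],
    [0,0,0],
    [0,0,0],
    [0,0,0],
    [0,0,0],
    [0,0,0],
    [0,0,0]
  ],
  "translation": [
    [0,0.012,-0.1],
    [0.3,0,0],
    [0.3,0,0],
    [0.3,0,0],
    [0.3,0,0],
    [0.2,0,0],
    [0,0,0]
  ],
  "jaw": [0,0,0,0,0,0,0]
}}

```text
clock: 19.6
position: [0.6356, -0.0331, 0.1089]
ee_rot: [0.656, 0.755, -0.0, -0.001]
ft_force: [0.3, 1.0, -1.2]
grip_width: 0.174
grasp_force: 58.8
```

Request:
{"op": "jog_arm", "data": {
  "dr": [
    [0,0,0],
    [0,0,0],
    [0,0,0]
  ],
  "translation": [
    [0.2,0,0.02],
    [0.2,0,0.02],
    [0,0,0]
  ],
  "jaw": [0,0,0]
}}

```text
clock: 19.9
position: [0.6342, -0.0236, 0.1078]
ee_rot: [0.656, 0.755, -0.0, -0.001]
ft_force: [-0.2, -0.1, -1.4]
grip_width: 0.175
grasp_force: 58.8
```

Request:
{"op": "jog_arm", "data": {
  "dr": [
    [0,0,0],
    [0,0,0],
    [0,0,0],
    [0,0,0]
  ],
  "translation": [
    [0.3,0,0.01],
    [0.3,0,0.01],
    [0.3,0,0.01],
    [0,0,0]
  ],
  "jaw": [0,0,0,0]
}}

```text
clock: 20.3
position: [0.6311, -0.0002, 0.1071]
ee_rot: [0.656, 0.755, -0.0, -0.001]
ft_force: [-0.5, -0.5, -1.3]
grip_width: 0.174
grasp_force: 58.8
```

Request:
{"op": "jog_arm", "data": {
  "dr": [
    [0,0,0],
    [0,0,0],
    [0,0,0],
    [0,0,0],
    [0,0,0]
  ],
  "translation": [
    [0.2,0,0.01],
    [0.2,0,0.01],
    [0.2,0,0.01],
    [0.2,0,0.01],
    [0,0,0]
  ],
  "jaw": [0,0,0,0,0]
}}

```text
clock: 20.8
position: [0.6285, 0.0186, 0.1064]
ee_rot: [0.656, 0.755, -0.0, -0.0]
ft_force: [0.5, 0.2, -1.0]
grip_width: 0.178
grasp_force: 58.9
```

Request:
{"op": "jog_arm", "data": {
  "dr": [
    [0,0,0],
    [0,0,0],
    [0,0,0],
    [0,0,0]
  ],
  "translation": [
    [0.1,0,0.01],
    [0.1,0,0],
    [0.1,0,0],
    [0,0,0]
  ],
  "jaw": [0,0,0,0]
}}

```text
clock: 21.2
position: [0.6276, 0.0251, 0.1063]
ee_rot: [0.657, 0.754, -0.0, -0.0]
ft_force: [0.3, -0.8, 1.8]
grip_width: 0.175
grasp_force: 59.2
```

Request:
{"op": "jog_arm", "data": {
  "dr": [
    [0,0,0],
    [0,0,0],
    [0,0,0]
  ],
  "translation": [
    [0.05,0,0],
    [0.05,0,0],
    [0,0,0]
  ],
  "jaw": [0,0,0]
}}

```text
clock: 21.5
position: [0.6273, 0.0272, 0.1063]
ee_rot: [0.657, 0.754, -0.0, -0.0]
ft_force: [0.4, -2.4, 4.5]
grip_width: 0.174
grasp_force: 59.4
```

Request:
{"op": "jog_arm", "data": {
  "dr": [
    [0,0,0],
    [0,0,0],
    [0,0,0]
  ],
  "translation": [
    [0.04,0,-0.025],
    [0.04,0,0],
    [0,0,0]
  ],
  "jaw": [0,0,0]
}}

```text
clock: 21.8
position: [0.6266, 0.0295, 0.1064]
ee_rot: [0.657, 0.754, -0.001, -0.001]
ft_force: [0.0, -1.8, 2.1]
grip_width: 0.178
grasp_force: 59.3
```

Request:
{"op": "jog_arm", "data": {
  "dr": [
    [0,0,0],
    [0,0,0],
    [0,0,0]
  ],
  "translation": [
    [0.04,0,0],
    [0.04,0,0],
    [0,0,0]
  ],
  "jaw": [0,0,0]
}}

```text
clock: 22.1
position: [0.6264, 0.0306, 0.1064]
ee_rot: [0.657, 0.754, -0.001, -0.0]
ft_force: [0.5, -4.2, 1.3]
grip_width: 0.176
grasp_force: 59.1
```

Request:
{"op": "jog_arm", "data": {
  "dr": [
    [0,0,0],
    [0,0,0],
    [0,0,0]
  ],
  "translation": [
    [0.04,0,0],
    [0.04,0,0],
    [0,0,0]
  ],
  "jaw": [0,0,0]
}}

```text
clock: 22.4
position: [0.6262, 0.0321, 0.1064]
ee_rot: [0.657, 0.754, -0.001, 0.0]
ft_force: [0.9, -6.9, 0.2]
grip_width: 0.173
grasp_force: 59.1
```

Request:
{"op": "jog_arm", "data": {
  "dr": [
    [0,0,0],
    [0,0,0],
    [0,0,0],
    [0,0,0],
    [0,0,0],
    [0,0,0],
    [0,0,0],
    [0,0,0],
    [0,0,0]
  ],
  "translation": [
    [-0.02,0,0],
    [0,0,0],
    [0,0,0],
    [0,0,-0.3],
    [0,0,-0.8],
    [0,0,-1],
    [0,0,-1],
    [0,0,-1],
    [0,0,-1]
  ],
  "jaw": [0.176,0.4,0.4,0.4,0.4,0.4,0.4,0.4,0.6]
}}

```text
clock: 23.3
position: [0.6263, 0.0334, 0.2358]
ee_rot: [0.656, 0.754, -0.0, -0.0]
ft_force: [1.2, 0.2, 0.5]
grip_width: 0.554
grasp_force: 0.0
```

```bash
python3 - <<'E'
from h import *
st(); x=np.array([np.cos(np.radians(5)),np.sin(np.radians(5)),0])
plan([.45,-.29,.33],goal(x,[0,0,-1]),24)
c=snap("wrist","w7"); i=c["color"]; hsv=cv2.cvtColor(i,cv2.COLOR_RGB2HSV)
h=np.array([.6262,.0321,0])
print("head px exp",proj(c,[h+[0,0,.133]]).round(1), "mouth",proj(c,[[.6225,.0592,.115]]).round(1))
for v in range(20,180,5):
    g=hsv[v,270:380]; print(v,"".join("#" if x[2]>200 and x[1]<60 else "+" if x[2]>130 and x[1]<60 else "o" if x[1]>80 and x[2]>90 else " " for x in g.astype(int)))
E
```

```text
{'clock': 23.3, 'joint_pos': [-0.3741, 0.3389, 0.3208, 1.4648, -0.108, 1.3559, 0.0914], 'position': [0.6263, 0.0334, 0.2358], 'ee_rot': [0.6564, 0.7544, -0.0001, -0.0004], 'ft_force': [1.1986, 0.2016, 0.4957], 'grip_width': 0.5539, 'grasp_force': 0.0}
rows 24 dr [-0.001, 0.0, 0.968] tr [-0.68, 0.095, -0.157] 
head px exp [[320.4 199.3]] mouth [[320.6 156.8]]
20 +                         ++++++++++++++++++++++++++++++++++ ++########+++++++                  +++++##+++++++
25                    +++++++++++++###########################+++#############+++++++  oooooooooooooooooooooooooo
30 oooooooooooooooo   ++++++++++++####+#######################+++#############+++++++oooooooooooooooooooooooooooo
35 oooooooooooooooo   +++++++++++++##########################++++#############+++++++oooooooooooooooooooooooooooo
40 oooooooooooooooo   +++++++++++++##########################+++++############+++++++oooooooooooooooooooooooooooo
45 oooooooooooooooo    ++++++++++++############################+++############+++++++oooooooooooooooooooooooooooo
50 oooooooooooooooo    ++++++++++++####+++++++#########
[... 2224 characters left out ...]
    oooooo
150                                                                                                       oooooooo
155 oooooo                                                                                       ooooooooooooooooo
160 oooooooooooooooooooooooo                            ++++++++++++++++++++++++  oooooooooooooooooooooooooooooooo
165 oooooooooooooooooooooooooooooooooooooooo+++++++###############oooooooooooooooooooooooooooooooooooooooooooooooo
170 oooooooooooooooooooooooooooooooooooooooo#####################+oooooooooooooooooooooooooooooooooooooooooooooooo
175 ooooooooooooooooooooooooooooooooooooooo #####################+oooooooooooooooooooooooooooooooooooooooooooooooo
```

Request:
{"op": "jog_arm", "data": {
  "dr": [
    [0,0,0.968],
    [0,0,0.968],
    [0,0,0.968],
    [0,0,0.968],
    [0,0,0.968],
    [0,0,0.968],
    [0,0,0.968],
    [0,0,0.968],
    [0,0,0.968],
    [0,0,0.968]
  ],
  "translation": [
    [-0.68,0.095,-0.157],
    [-0.68,0.095,-0.157],
    [-0.68,0.095,-0.157],
    [-0.68,0.095,-0.157],
    [-0.68,0.095,-0.157],
    [-0.68,0.095,-0.157],
    [-0.68,0.095,-0.157],
    [-0.68,0.095,-0.157],
    [-0.68,0.095,-0.157],
    [-0.68,0.095,-0.157]
  ],
  "jaw": [0.8,0.8,0.8,0.8,0.8,0.8,0.8,0.8,0.8,0.8]
}}

```text
clock: 24.35
position: [0.6219, -0.1357, 0.2739]
ee_rot: [0.87, 0.493, -0.0, -0.0]
ft_force: [0.3, -0.1, 0.7]
grip_width: 0.8
grasp_force: 0.0
```

Request:
{"op": "jog_arm", "data": {
  "dr": [
    [0,0,0.968],
    [0,0,0.968],
    [0,0,0.968],
    [0,0,0.968],
    [0,0,0.968],
    [0,0,0.968],
    [0,0,0.968],
    [0,0,0.968],
    [0,0,0.968],
    [0,0,0.968]
  ],
  "translation": [
    [-0.68,0.095,-0.157],
    [-0.68,0.095,-0.157],
    [-0.68,0.095,-0.157],
    [-0.68,0.095,-0.157],
    [-0.68,0.095,-0.157],
    [-0.68,0.095,-0.157],
    [-0.68,0.095,-0.157],
    [-0.68,0.095,-0.157],
    [-0.68,0.095,-0.157],
    [-0.68,0.095,-0.157]
  ],
  "jaw": [0.8,0.8,0.8,0.8,0.8,0.8,0.8,0.8,0.8,0.8]
}}

```text
clock: 25.35
position: [0.5127, -0.2641, 0.3133]
ee_rot: [0.984, 0.177, -0.0, -0.0]
ft_force: [0.4, 0.5, 0.2]
grip_width: 0.8
grasp_force: 0.0
```

Request:
{"op": "jog_arm", "data": {
  "dr": [
    [0,0,0.968],
    [0,0,0.968],
    [0,0,0.968],
    [0,0,0.968],
    [0,0,0],
    [0,0,0]
  ],
  "translation": [
    [-0.68,0.095,-0.157],
    [-0.68,0.095,-0.157],
    [-0.68,0.095,-0.157],
    [-0.68,0.095,-0.157],
    [0,0,0],
    [0,0,0]
  ],
  "jaw": [0.8,0.8,0.8,0.8,0.8,0.8]
}}

```text
clock: 25.95
position: [0.4503, -0.2899, 0.329]
ee_rot: [0.999, 0.044, 0.0, -0.0]
ft_force: [-0.1, 1.3, -0.6]
grip_width: 0.802
grasp_force: 0.0
```

```bash
python3 - <<'E'
from h import *
st(); c=snap("wrist","w8"); i=c["color"]; hsv=cv2.cvtColor(i,cv2.COLOR_RGB2HSV)
E=np.array([[.587,-.288,.026],[.327,-.313,.026],[.605,-.26,.026],[.598,-.3545,.026]]); print(proj(c,E).round(0))
s=cv2.resize(hsv,(128,80),interpolation=cv2.INTER_AREA)
for r in s[:52,20:110]: print("".join("#" if p[1]<50 and p[2]>120 else "h" if p[1]<60 and p[2]>70 else " " if p[2]<70 else chr(ord('a')+int(p[1])//20) for p in r.astype(int)))
E
```

```text
{'clock': 25.95, 'joint_pos': [-0.1826, 0.096, 0.7319, 1.5692, -0.0648, 1.5011, -0.9304], 'position': [0.4503, -0.2899, 0.329], 'ee_rot': [0.999, 0.0444, 0.0001, -0.0002], 'ft_force': [-0.0715, 1.2588, -0.644], 'grip_width': 0.8016, 'grasp_force': 0.0}
[[330.  29.]
 [330. 239.]
 [306.  10.]
 [389.  25.]]
ggggghghgggggggggggggggggggggggggggggggggggggggggggggggfgggggggggggggggggggggg  h#egggggfe
gggggggggggggggggggggghggggggggggggggggggeeefffffffgggggggggggggggggggggggggge  #dgggggged
gggggggggggggggggggghhhhgggggggghghggggggdddddddddddddefggggggggggggggggggggg  d#eggggggdd
gggggggghhhggggggggggggggggggggggggggggggdddddddddddddhddegggggggggggggggggge  h#fggggggdd
ggggggggghhggggggggggggggggggggggggggggggdddddddddddddhhddeggggggggggggggggg   h#ggggggfdd
ggggggghhhgggggggggggggggggggggggggghhhhgdddddhhhddddddddegggggggggggggggggg   h#fgggggfdd
gggghhhhhhggggggggggggggggggggggggggghgggfeeeeddeeedddefggggggggghhhhggggggg   h#fgggggedd
gggghhhggggggghhggggggggggggggggggggghhggggggggggggggggggggggggghhghhgghgggg   h#egggggdde
ghhhhhhgggghhhhgggggggggggggggggggggghhhhggggggggggggggggggggggggg
[... 3237 characters left out ...]
gggggggggggggggggggggggggggggggggggggggggggggggggggdddddddddddd
gggggggggggggggggggggfgggggggggggggggggggggggggggggggggggggggggggggggggggggggfdddddddddddd
gggggggggggggggggggggggggggggggggggggggggggggggggggggggggggggggggggggggggggggedddddddddddd
ggggggggggggggggggggggggggggggggggggggggggggggfggggggggggggggggggggggggggggggedddddddddddd
effffggggggggggggggggggggggggggggggggggggggggggggggggggggggggggggggggggggggggddddddddddddd
hhh##hdddddeefffggggggggggggggggggggggggggggggggggggggggggggggggggggggggggggfddddddddddddd
hhhhhhhhhhhhhhhhhhhhhddeeefffffgggggggggggggggggggggggggggggggggggggggggggggeddddddddddddd
hhhhhhhhhhhhhhhhhhh          hhdddeeffffffgggggggggggggggggggffffgggggggggggeddddddddddddd
```

```bash
python3 - <<'E'
from h import *
c=dict(np.load("pics/w8.npz")); i=cv2.GaussianBlur(c["color"],(1,9),2); lab=cv2.cvtColor(i,cv2.COLOR_RGB2LAB)
for v in [60,90,120,150,180,210,235,245]:
    print(v,"V",lab[v,290:376:2,0].tolist(),"b",(lab[v,290:376:4,2]).tolist())
hsv=cv2.cvtColor(c["color"],cv2.COLOR_RGB2HSV); m=((hsv[...,1]<90)).astype(np.uint8);m[:,:290]=0;m[:,410:]=0;m[45:]=0
m=cv2.morphologyEx(m,cv2.MORPH_OPEN,np.ones((5,5))); n,l,s,ce=cv2.connectedComponentsWithStats(m); j=1+s[1:,4].argmax(); print(s[j])
W=cast(c,np.argwhere(l==j)[:,::-1],.026)[:,:2].astype(np.float32)*1000; r=cv2.minAreaRect(W); print(r,cv2.boxPoints(r).round(1).tolist())
for v in range(0,40,3):
    x=np.flatnonzero(l[v]==j); print(v,(x.min(),x.max()) if len(x) else None,end=" ")
E
```

```text
60 V [146, 144, 144, 145, 145, 145, 145, 145, 145, 144, 142, 146, 147, 147, 145, 144, 144, 145, 146, 144, 143, 139, 99, 85, 109, 131, 142, 148, 151, 152, 147, 138, 120, 143, 149, 149, 149, 147, 148, 148, 147, 143, 146] b [160, 160, 160, 160, 160, 159, 160, 160, 160, 160, 159, 150, 149, 156, 157, 156, 152, 160, 160, 159, 159, 159]
90 V [141, 141, 142, 141, 141, 139, 139, 138, 139, 137, 138, 137, 138, 139, 139, 138, 137, 137, 138, 139, 139, 114, 92, 97, 124, 138, 145, 149, 150, 145, 134, 119, 132, 134, 134, 137, 138, 138, 139, 139, 141, 140, 138] b [159, 159, 158, 159, 159, 159, 159, 159, 159, 159, 159, 149, 152, 156, 157, 154, 158, 159, 158, 160, 160, 159]
120 V [148, 151, 153, 151, 153, 151, 152, 151, 152, 153, 148, 147, 144, 145, 145, 145, 145, 143, 142, 143, 137, 89, 85, 121, 143, 154, 158, 159, 151, 136, 116, 133, 141, 142, 142, 141, 140, 139, 140, 144, 145, 145, 146] b [154, 155, 155, 155, 155, 154, 154, 153, 153, 153, 153, 145, 155, 157, 157, 150, 153, 153, 153, 153, 155, 155]
150 V [148, 151, 150, 152, 156, 153, 152, 155, 156, 156, 156, 155, 154, 152, 151, 149, 148, 150, 150, 1
[... 1457 characters left out ...]
 156, 157, 156, 156, 155, 157, 157, 158, 158, 157, 157, 156, 156, 156, 157, 157, 158, 157, 157, 156]
[ 305    7   87   28 1925]
((597.5643310546875, -307.91986083984375), (25.964496612548828, 98.0263671875), 2.9032881259918213) [[582.0999755859375, -259.6000061035156], [587.0999755859375, -357.5], [613.0, -356.20001220703125], [608.0, -258.29998779296875]]
0 None 3 None 6 None 9 (np.int64(305), np.int64(357)) 12 (np.int64(305), np.int64(373)) 15 (np.int64(305), np.int64(381)) 18 (np.int64(305), np.int64(388)) 21 (np.int64(305), np.int64(391)) 24 (np.int64(305), np.int64(391)) 27 (np.int64(305), np.int64(387)) 30 (np.int64(305), np.int64(379)) 33 (np.int64(354), np.int64(369)) 36 None 39 None
```

```bash
python3 - <<'E'
from h import *
c=dict(np.load("pics/w8.npz"))
L=[(334,60),(333,90),(331,120),(329,150),(327,180),(325,210)];Rr=[(355,60),(353,90),(351.5,120),(350.5,150),(349,180),(347,210)]
A=cast(c,L,.013);B=cast(c,Rr,.013); print(np.c_[A[:,:2],B[:,:2],((A+B)/2)[:,:2]].round(4))
m=((A+B)/2); f=np.polyfit(m[:,0],m[:,1],1); print("slope deg",np.degrees(np.arctan(f[0])),"y at .5976",np.polyval(f,.5976),"y at .54",np.polyval(f,.54))
x=np.array([np.cos(np.radians(2.9)),np.sin(np.radians(2.9)),0]);R=goal(x,[0,0,-1])
g=[.540,np.polyval(f,.54)]; 
p,r=plan([g[0],g[1],.09],R,12)
plan([g[0],g[1],.003],R,6,p,r)
E
```

```text
[[ 0.5555 -0.2966  0.5578 -0.3217  0.5567 -0.3091]
 [ 0.521  -0.2988  0.5232 -0.3233  0.5221 -0.311 ]
 [ 0.4847 -0.2999  0.487  -0.3256  0.4858 -0.3127]
 [ 0.4466 -0.301   0.449  -0.3287  0.4478 -0.3149]
 [ 0.4065 -0.3022  0.4091 -0.3313  0.4078 -0.3167]
 [ 0.3642 -0.3035  0.3669 -0.3333  0.3655 -0.3184]]
slope deg 2.8062348239042176 y at .5976 -0.30728972788365594 y at .54 -0.31011312082132736
rows 12 dr [-0.0, 0.001, 0.047] tr [0.292, 0.09, 0.795] 
rows 6 dr [0.0, 0.0, 0.0] tr [0.0, -0.0, 0.58]
```

Request:
{"op": "jog_arm", "data": {
  "dr": [
    [0,0,0.056],
    [0,0,0.056],
    [0,0,0.056],
    [0,0,0.056],
    [0,0,0.056],
    [0,0,0.056],
    [0,0,0.056],
    [0,0,0.056],
    [0,0,0.056],
    [0,0,0.056]
  ],
  "translation": [
    [0.35,0.108,0.954],
    [0.35,0.108,0.954],
    [0.35,0.108,0.954],
    [0.35,0.108,0.954],
    [0.35,0.108,0.954],
    [0.35,0.108,0.954],
    [0.35,0.108,0.954],
    [0.35,0.108,0.954],
    [0.35,0.108,0.954],
    [0.35,0.108,0.954]
  ],
  "jaw": [0.7,0.7,0.7,0.7,0.7,0.7,0.7,0.7,0.7,0.7]
}}

```text
clock: 27.0
position: [0.5398, -0.3103, 0.0881]
ee_rot: [1.0, 0.025, -0.001, -0.0]
ft_force: [0.6, -0.7, 0.6]
grip_width: 0.702
grasp_force: 0.0
```

Request:
{"op": "jog_arm", "data": {
  "dr": [
    [0,0,0],
    [0,0,0],
    [0,0,0],
    [0,0,0],
    [0,0,0]
  ],
  "translation": [
    [0,0,0.6],
    [0,0,0.6],
    [0,0,0.6],
    [0,0,0.6],
    [0,0,0.3]
  ],
  "jaw": [0.7,0.7,0.7,0.7,0.7]
}}

```text
clock: 27.5
position: [0.5382, -0.3109, 0.021]
ee_rot: [1.0, 0.024, -0.001, -0.0]
ft_force: [0.9, 0.2, -0.2]
grip_width: 0.705
grasp_force: 0.0
```

```bash
python3 - <<'E'
from h import *
st()
x=np.array([np.cos(np.radians(2.9)),np.sin(np.radians(2.9)),0]);R=goal(x,[0,0,-1])
plan([.540,-.3101,.004],R,3)
E
```

```text
{'clock': 27.5, 'joint_pos': [-0.018, 0.5908, 0.6126, 1.7006, -0.3954, 0.979, -0.7829], 'position': [0.5382, -0.3109, 0.021], 'ee_rot': [0.9997, 0.024, -0.0011, -0.0002], 'ft_force': [0.9198, 0.1653, -0.2115], 'grip_width': 0.7047, 'grasp_force': 0.0}
rows 3 dr [-0.003, 0.01, -0.012] tr [0.025, -0.009, 0.227]
```

Request:
{"op": "jog_arm", "data": {
  "dr": [
    [0,0,0],
    [0,0,0],
    [0,0,0],
    [0,0,0]
  ],
  "translation": [
    [0.025,0,0.2],
    [0.025,0,0.2],
    [0.025,0,0.15],
    [0,0,0]
  ],
  "jaw": [0.7,0.7,0.7,0.7]
}}

```text
clock: 27.9
position: [0.5407, -0.3111, 0.0085]
ee_rot: [1.0, 0.024, -0.001, 0.0]
ft_force: [0.2, 0.0, -0.0]
grip_width: 0.702
grasp_force: 0.0
```

Request:
{"op": "jog_arm", "data": {
  "dr": [
    [0,0,0],
    [0,0,0],
    [0,0,0],
    [0,0,0],
    [0,0,0],
    [0,0,0]
  ],
  "translation": [
    [0,0,0],
    [0,0,0],
    [0,0,0],
    [0,0,0],
    [0,0,0],
    [0,0,0]
  ],
  "jaw": [0,0,0,0,0,0],
  "squeeze": 120
}}

```text
clock: 28.5
position: [0.5408, -0.3114, 0.0096]
ee_rot: [1.0, 0.024, -0.0, 0.0]
ft_force: [-2.2, 1.0, 6.8]
grip_width: 0.249
grasp_force: 117.9
```

Request:
{"op": "jog_arm", "data": {
  "dr": [
    [0,0,0],
    [0,0,0],
    [0,0,0],
    [0,0,0],
    [0,0,0],
    [0,0,0],
    [0,0,0]
  ],
  "translation": [
    [0,0,-0.2],
    [0,0,-0.6],
    [0,0,-1],
    [0,0,-1],
    [0,0,-1],
    [0,0,-1],
    [0,0,0]
  ],
  "jaw": [0,0,0,0,0,0,0]
}}

```text
clock: 29.2
position: [0.5422, -0.3124, 0.1328]
ee_rot: [1.0, 0.024, 0.002, 0.001]
ft_force: [0.3, 0.5, -6.0]
grip_width: 0.248
grasp_force: 118.7
```

```bash
python3 - <<'E'
from h import *
o=st(); print(np.round(o["torque"],3)); c=snap("wrist","w9"); 
hsv=cv2.cvtColor(c["color"],cv2.COLOR_RGB2HSV); m=((hsv[...,1]<90)&(hsv[...,2]>60)).astype(np.uint8)
print("exp head px",proj(c,[o["position"]+[.0576,.05,.02],o["position"]+[.0576,-.05,.02]]).round(0))
s=cv2.resize(hsv,(128,80),interpolation=cv2.INTER_AREA)
for r in s[:60,15:110]: print("".join("#" if p[1]<60 and p[2]>120 else "h" if p[1]<90 and p[2]>60 else " " if p[2]<60 else "." for p in r.astype(int)))
E
```

```text
{'clock': 29.2, 'joint_pos': [-0.0683, 0.4639, 0.6789, 1.6155, -0.3107, 1.1677, -0.8426], 'position': [0.5422, -0.3124, 0.1328], 'ee_rot': [0.9997, 0.0238, 0.0021, 0.0012], 'ft_force': [0.3428, 0.4948, -6.0473], 'grip_width': 0.2481, 'grasp_force': 118.7422}
[-0.042  0.04   0.031]
exp head px [[184. 142.]
 [472. 155.]]
...............................................................................................
...............................................................................................
...............................................................................................
...............................................................................................
...............................................................................................
...............................................................................................
...............................................................................................
...............................................................................................
...........
[... 4280 characters left out ...]
............................
...........h##........................  hhh .......... hhh  ...................................
...........h##.......................   hhh .......... hhhh  ..................................
............##h......................   hhh .......... hhhh  ..................................
............##h......................   hhh ..........  hhh  h.................................
............##h.....................   hhhh ..........  hhh   .................................
............###.....................   hhh   .........  hhh   .................................
............###.....................    ##h  .........  #hh   h................................
```

```bash
cat >> h.py <<'E'
A=np.radians(97.9);K=np.array([np.cos(A),np.sin(A),0]);XT=np.array([np.cos(A-np.pi/2),np.sin(A-np.pi/2),0]);RS=goal(XT,[0,0,-1])
PK=np.array([.6262,.0321,.113])-.008*K
FT=np.array([.0569,-.0507,-.0034])
def tcp_at(s): return PK-s*K-RS@FT
E
python3 - <<'E'
from h import *
print(tcp_at(.04),tcp_at(0)); p,r=plan(tcp_at(.04)+[0,0,.04],RS,14); plan(tcp_at(.04),RS,2,p,r)
E
```

```text
[ 0.58340579 -0.07348388  0.1096    ] [ 0.57790801 -0.0338635   0.1096    ]
rows 14 dr [0.001, -0.002, -0.092] tr [0.181, -0.667, -0.055] 
rows 2 dr [0.0, 0.0, 0.0] tr [0.0, -0.0, 0.8]
```

Request:
{"op": "jog_arm", "data": {
  "dr": [
    [0,0,-0.092],
    [0,0,-0.092],
    [0,0,-0.092],
    [0,0,-0.092],
    [0,0,-0.092],
    [0,0,-0.092],
    [0,0,-0.092],
    [0,0,-0.092],
    [0,0,-0.092],
    [0,0,-0.092]
  ],
  "translation": [
    [0.181,-0.4,-0.055],
    [0.181,-0.667,-0.055],
    [0.181,-0.667,-0.055],
    [0.181,-0.667,-0.055],
    [0.181,-0.667,-0.055],
    [0.181,-0.667,-0.055],
    [0.181,-0.667,-0.055],
    [0.181,-0.667,-0.055],
    [0.181,-0.667,-0.055],
    [0.181,-0.667,-0.055]
  ],
  "jaw": [0,0,0,0,0,0,0,0,0,0]
}}

```text
clock: 30.25
position: [0.5736, -0.1467, 0.1425]
ee_rot: [0.998, 0.056, -0.001, 0.0]
ft_force: [-0.8, -0.4, -4.8]
grip_width: 0.243
grasp_force: 118.7
```

Request:
{"op": "jog_arm", "data": {
  "dr": [
    [0,0,-0.092],
    [0,0,-0.092],
    [0,0,-0.092],
    [0,0,-0.092],
    [0,0,0],
    [0,0,0],
    [0,0,0]
  ],
  "translation": [
    [0.181,-0.667,-0.055],
    [0.181,-0.667,-0.055],
    [0.181,-0.667,-0.055],
    [0.181,-0.667,-0.055],
    [0,-0.25,0],
    [0,0,0],
    [0,0,0]
  ],
  "jaw": [0,0,0,0,0,0,0]
}}

```text
clock: 30.95
position: [0.5821, -0.0744, 0.1479]
ee_rot: [0.998, 0.068, -0.001, 0.0]
ft_force: [-0.9, -0.3, -5.5]
grip_width: 0.246
grasp_force: 118.7
```

```bash
python3 - <<'E'
from h import *
o=st(); plan(tcp_at(.03),RS,4); c=snap("wrist","w10"); hsv=cv2.cvtColor(c["color"],cv2.COLOR_RGB2HSV)
R=Ro.from_quat(o["ee_rot"]).as_matrix(); f=o["position"]+R@FT+[0,0,.013]
print("exp face top corners",proj(c,[f+.012*R[:,0],f-.012*R[:,0]]).round(0),"key head top",proj(c,[PK+[0,0,.02],PK+.016*K+[0,0,.02]]).round(0),"mouth",proj(c,[[.6225,.0592,.115]]).round(0))
s=cv2.resize(hsv,(128,80),interpolation=cv2.INTER_AREA)
for r in s[:64,0:100]: print("".join("#" if p[1]<60 and p[2]>170 else "h" if p[1]<90 and p[2]>90 else " " if p[2]<90 and p[1]<90 else "." for p in r.astype(int)))
E
```

```text
{'clock': 30.95, 'joint_pos': [-0.4475, 0.3451, 0.6078, 1.699, -0.2109, 1.165, -1.2172], 'position': [0.5821, -0.0744, 0.1479], 'ee_rot': [0.9977, 0.0684, -0.0006, 0.0003], 'ft_force': [-0.9048, -0.2624, -5.4822], 'grip_width': 0.2462, 'grasp_force': 118.746}
rows 4 dr [0.002, 0.005, -0.003] tr [0.014, -0.107, 0.383] 
exp face top corners [[174. 115.]
 [182. 182.]] key head top [[113. 134.]
 [ 77. 134.]] mouth [[ 62. 129.]]
....................................................................................................
         h..........................................................................................
            ........................................................................................
             .......................................................................................
              ......................................................................................
               .....................................................................................
                ..................................................
[... 5091 characters left out ...]
..............................................   hh  ........... hh    ..##h..................
...................................................    hh  ........... hhh   .h##...................
...................................................     h  ........... hh     h##...................
.................................................          ........... h       #h...................
.......................................    ......          ...........         hh...... ............
.....................................       ....           ...........          h....      .........
....................................                       ...........                      ........
```

The low-res mask shows the key head at about px (60–145, 115–145) with the hammer's face at px 180, rows 110–178, in line as predicted. Next I drop to striking height and tap.

Request:
{"op": "jog_arm", "data": {
  "dr": [
    [0,0,0],
    [0,0,0],
    [0,0,0],
    [0,0,0],
    [0,0,0],
    [0,0,0]
  ],
  "translation": [
    [0.014,-0.107,0.383],
    [0.014,-0.107,0.383],
    [0.014,-0.107,0.383],
    [0.014,-0.107,0.383],
    [0,0,0],
    [0,0,0]
  ],
  "jaw": [0,0,0,0,0,0]
}}

```text
clock: 31.6
position: [0.5821, -0.0628, 0.1093]
ee_rot: [0.998, 0.069, -0.001, 0.0]
ft_force: [1.1, 0.0, -5.1]
grip_width: 0.244
grasp_force: 118.8
```

```bash
cat >> h.py <<'E'
def keyedge(f):
    o=manip.get_obs(); R=Ro.from_quat(o["ee_rot"]).as_matrix(); d=np.linalg.solve(R,PK-(o["position"]+R@FT))
    print("t",o["clock"],"tcp",o["position"].round(4),"face to PK: across %.1f gap %.1f down %.1f mm"%(d[0]*1e3,-d[1]*1e3,d[2]*1e3),"F",o["ft_force"].round(1))
    c=snap("wrist",f); g=cv2.cvtColor(c["color"],cv2.COLOR_RGB2GRAY).astype(float)
    out=[]
    for s in (-.004,-.002,0,.002,.004):   # lines along K over the head's top
        t=np.arange(-.045,.06,.00025); X=PK+[0,0,.020]+s*XT+t[:,None]*K; q=proj(c,X).astype(np.float32)
        v=cv2.remap(g.astype(np.float32),q[:,:1],q[:,1:],cv2.INTER_LINEAR).ravel(); out.append(v)
    v=np.mean(out,0); dv=np.gradient(cv2.GaussianBlur(v[None].astype(np.float32),(1,1),0).ravel()); 
    print("profile along K every 2 mm from -45:",v[::8].astype(int).tolist()); return t,v
E
python3 - <<'E'
from h import *
keyedge("k0")
E
```

```text
t 31.6 tcp [ 0.5821 -0.0628  0.1093] face to PK: across -0.2 gap 29.2 down -0.4 mm F [ 1.1  0.  -5.1]
profile along K every 2 mm from -45: [139, 139, 140, 139, 138, 137, 129, 95, 91, 89, 92, 86, 79, 80, 85, 85, 80, 83, 87, 89, 90, 90, 152, 204, 204, 203, 202, 203, 202, 202, 188, 188, 184, 49, 47, 75, 82, 87, 17, 0, 0, 0, 0, 0, 0, 0, 0, 0, 0, 0, 0, 0, 0]
```

Request:
{"op": "jog_arm", "data": {
  "dr": [
    [0,0,0],
    [0,0,0],
    [0,0,0],
    [0,0,0],
    [0,0,0]
  ],
  "translation": [
    [0,-0.5,0],
    [0,-0.8,0],
    [0,0.8,0],
    [0,0.3,0],
    [0,0,0]
  ],
  "jaw": [0,0,0,0,0]
}}

```text
clock: 32.15
position: [0.5816, -0.0592, 0.11]
ee_rot: [0.998, 0.068, -0.0, 0.0]
ft_force: [0.1, -0.7, -6.3]
grip_width: 0.24
grasp_force: 119.3
```

```bash
python3 - <<'E'
from h import *
t,v=keyedge("k1"); j=np.flatnonzero((v[:-1]<150)&(v[1:]>=150)&(t[1:]>-.006)); print(t[j]*1e3)
E
```

```text
t 32.15 tcp [ 0.5816 -0.0592  0.11  ] face to PK: across -0.4 gap 25.7 down 0.3 mm F [ 0.1 -0.7 -6.3]
profile along K every 2 mm from -45: [137, 138, 139, 140, 140, 140, 139, 138, 130, 94, 90, 90, 87, 80, 81, 80, 81, 72, 81, 84, 85, 86, 89, 90, 87, 191, 204, 204, 203, 204, 202, 202, 186, 101, 46, 57, 82, 90, 93, 92, 20, 0, 0, 0, 0, 0, 0, 0, 0, 0, 0, 0, 0]
[4.]
```

Request:
{"op": "jog_arm", "data": {
  "dr": [
    [0,0,0],
    [0,0,0],
    [0,0,0],
    [0,0,0],
    [0,0,0]
  ],
  "translation": [
    [0,-0.5,0],
    [0,-0.78,0],
    [0,0.8,0],
    [0,0.3,0],
    [0,0,0]
  ],
  "jaw": [0,0,0,0,0]
}}

```text
clock: 32.7
position: [0.5808, -0.0541, 0.1096]
ee_rot: [0.998, 0.068, -0.001, 0.0]
ft_force: [0.5, -0.5, -5.1]
grip_width: 0.244
grasp_force: 119.7
```

```bash
python3 - <<'E'
from h import *
t,v=keyedge("k2"); j=np.flatnonzero((v[:-1]<150)&(v[1:]>=150)&(t[1:]>-.006)); print(t[j]*1e3)
E
```

```text
t 32.7 tcp [ 0.5808 -0.0541  0.1096] face to PK: across -0.2 gap 20.5 down -0.1 mm F [ 0.5 -0.5 -5.1]
profile along K every 2 mm from -45: [137, 139, 139, 139, 139, 140, 141, 141, 140, 139, 137, 123, 93, 93, 84, 82, 82, 59, 68, 80, 82, 82, 84, 86, 86, 88, 90, 164, 205, 205, 205, 205, 205, 203, 203, 51, 83, 88, 95, 93, 91, 90, 53, 0, 0, 0, 0, 0, 0, 0, 0, 0, 0]
[8.75]
```

```bash
python3 - <<'E'
from h import *
M=np.array([.6225,.0592,.097]); print("M t",(M-PK)@K*1e3)
for f in ("k0","k2"):
  c=dict(np.load(f"pics/{f}.npz")); g=cv2.cvtColor(c["color"],cv2.COLOR_RGB2GRAY).astype(np.float32)
  for s in (-.018,-.014,.014,.018):
    z=.08+np.sqrt(.044**2-s*s); t=np.arange(.022,.048,.001); X=PK*[1,1,0]+[0,0,z]+s*XT+t[:,None]*K; q=proj(c,X).astype(np.float32)
    print(f,s,"from 22 step1:",cv2.remap(g,q[:,:1],q[:,1:],1).ravel().astype(int).tolist())
  X=PK*[1,1,0]+[0,0,.133]+np.arange(.014,.034,.001)[:,None]*K;q=proj(c,X).astype(np.float32);print("head top from 14",cv2.remap(g,q[:,:1],q[:,1:],1).ravel().astype(int).tolist())
E
```

```text
M t 35.351351274095606
k0 -0.018 from 22 step1: [44, 43, 44, 41, 42, 42, 42, 42, 40, 40, 56, 71, 72, 73, 73, 79, 78, 79, 78, 79, 79, 80, 79, 79, 79, 0]
k0 -0.014 from 22 step1: [43, 41, 42, 43, 41, 42, 42, 40, 32, 40, 50, 73, 75, 74, 76, 81, 82, 83, 84, 85, 85, 83, 31, 0, 0, 0]
k0 0.014 from 22 step1: [72, 69, 70, 70, 69, 67, 67, 67, 64, 63, 63, 68, 86, 84, 72, 0, 0, 0, 0, 0, 0, 0, 0, 0, 0, 0]
k0 0.018 from 22 step1: [68, 67, 65, 63, 61, 58, 56, 55, 54, 50, 49, 59, 81, 81, 79, 0, 0, 0, 0, 0, 0, 0, 0, 0, 0, 0]
head top from 14 [182, 204, 205, 205, 205, 206, 113, 47, 49, 49, 48, 73, 83, 83, 84, 93, 92, 0, 0, 0, 0]
k2 -0.018 from 22 step1: [50, 49, 48, 47, 43, 47, 48, 45, 45, 43, 50, 69, 73, 74, 75, 80, 80, 81, 80, 80, 81, 82, 81, 81, 81, 80]
k2 -0.014 from 22 step1: [47, 47, 45, 44, 45, 46, 44, 45, 37, 41, 44, 70, 76, 77, 76, 84, 83, 87, 84, 85, 84, 84, 85, 83, 83, 83]
k2 0.014 from 22 step1: [70, 72, 71, 71, 71, 70, 70, 68, 68, 67, 67, 68, 88, 89, 87, 91, 95, 97, 97, 96, 96, 94, 94, 79, 0, 0]
k2 0.018 from 22 step1: [66, 68, 68, 68, 66, 67, 66, 66, 64, 65, 64, 63, 84, 84, 84, 85, 92, 92, 92, 93, 94, 93, 93, 92, 0, 0]
head top from 14 [205, 203, 204, 204, 205, 207, 206, 204, 202, 205, 168, 50, 74, 83, 84, 87, 94, 94, 94, 93, 93]
```

The tap drove the head about 9.7 mm. The measured gap is about 10 mm: gib face at t≈24.5, hub face at 34.4–35.4. So I'll stop tapping and return the hammer.

Request:
{"op": "jog_arm", "data": {
  "dr": [
    [0,0,0],
    [0,0,0],
    [0,0,0],
    [0,0,0],
    [0,0,0],
    [0,0,0],
    [0,0,0]
  ],
  "translation": [
    [0,0.6,0],
    [0,0.6,-0.3],
    [0,0.6,-0.6],
    [0,0.6,-0.6],
    [0,0.6,0],
    [0,0.6,0],
    [0,0,0]
  ],
  "jaw": [0,0,0,0,0,0,0]
}}

```text
clock: 33.45
position: [0.5926, -0.1459, 0.1464]
ee_rot: [0.998, 0.067, -0.001, 0.001]
ft_force: [-0.9, -0.2, -5.4]
grip_width: 0.243
grasp_force: 119.7
```

```bash
python3 - <<'E'
from h import *
o=st(); x=np.array([np.cos(np.radians(2.8)),np.sin(np.radians(2.8)),0]);R=goal(x,[0,0,-1])
p,r=plan([.5408,-.3114,.06],R,10); plan([.5408,-.3114,.016],R,4,p,r)
E
```

```text
{'clock': 33.45, 'joint_pos': [-0.3252, 0.4061, 0.6252, 1.6367, -0.2502, 1.1823, -1.0795], 'position': [0.5926, -0.1459, 0.1464], 'ee_rot': [0.9977, 0.0671, -0.0011, 0.0007], 'ft_force': [-0.8531, -0.1798, -5.3892], 'grip_width': 0.2435, 'grasp_force': 119.749}
rows 10 dr [0.002, 0.003, 0.122] tr [-0.269, 0.639, 0.346] 
rows 4 dr [0.0, 0.0, 0.0] tr [0.0, -0.0, 0.44]
```

Request:
{"op": "jog_arm", "data": {
  "dr": [
    [0,0,0.122],
    [0,0,0.122],
    [0,0,0.122],
    [0,0,0.122],
    [0,0,0.122],
    [0,0,0.122],
    [0,0,0.122],
    [0,0,0.122],
    [0,0,0.122],
    [0,0,0.122]
  ],
  "translation": [
    [-0.269,0.639,0.346],
    [-0.269,0.639,0.346],
    [-0.269,0.639,0.346],
    [-0.269,0.639,0.346],
    [-0.269,0.639,0.346],
    [-0.269,0.639,0.346],
    [-0.269,0.639,0.346],
    [-0.269,0.639,0.346],
    [-0.269,0.639,0.346],
    [-0.269,0.639,0.346]
  ],
  "jaw": [0,0,0,0,0,0,0,0,0,0]
}}

```text
clock: 34.45
position: [0.5417, -0.3095, 0.0599]
ee_rot: [1.0, 0.026, -0.001, 0.0]
ft_force: [0.1, 0.2, -5.9]
grip_width: 0.246
grasp_force: 119.8
```

Request:
{"op": "jog_arm", "data": {
  "dr": [
    [0,0,0],
    [0,0,0],
    [0,0,0],
    [0,0,0],
    [0,0,0],
    [0,0,0]
  ],
  "translation": [
    [0,0,0.4],
    [0,0,0.4],
    [0,0,0.4],
    [0,0,0.3],
    [0,0,0.1],
    [0,0,0]
  ],
  "jaw": [0,0,0,0,0,0]
}}

```text
clock: 35.05
position: [0.5422, -0.3077, 0.0203]
ee_rot: [1.0, 0.027, -0.001, -0.0]
ft_force: [-0.3, 1.0, -5.7]
grip_width: 0.245
grasp_force: 119.7
```

Request:
{"op": "jog_arm", "data": {
  "dr": [
    [0,0,0],
    [0,0,0],
    [0,0,0]
  ],
  "translation": [
    [0,0,0.08],
    [0,0,0.08],
    [0,0,0]
  ],
  "jaw": [0,0,0]
}}

```text
clock: 35.35
position: [0.5422, -0.308, 0.0166]
ee_rot: [1.0, 0.026, -0.001, 0.0]
ft_force: [1.1, 0.5, -4.9]
grip_width: 0.242
grasp_force: 119.7
```

Request:
{"op": "jog_arm", "data": {
  "dr": [
    [0,0,0],
    [0,0,0],
    [0,0,0],
    [0,0,0]
  ],
  "translation": [
    [0,0,0.08],
    [0,0,0.08],
    [0,0,0.06],
    [0,0,0]
  ],
  "jaw": [0,0,0,0]
}}

```text
clock: 35.75
position: [0.542, -0.308, 0.0108]
ee_rot: [1.0, 0.026, -0.001, -0.0]
ft_force: [-0.4, -1.3, -5.9]
grip_width: 0.242
grasp_force: 119.7
```

Request:
{"op": "jog_arm", "data": {
  "dr": [
    [0,0,0],
    [0,0,0],
    [0,0,0]
  ],
  "translation": [
    [0,0,0.05],
    [0,0,0.03],
    [0,0,0]
  ],
  "jaw": [0,0,0]
}}

```text
clock: 36.05
position: [0.5422, -0.3082, 0.0097]
ee_rot: [1.0, 0.026, -0.0, -0.0]
ft_force: [-2.4, 0.5, 3.5]
grip_width: 0.242
grasp_force: 120.7
```

Contact at the original height, so I release and retreat.

Request:
{"op": "jog_arm", "data": {
  "dr": [
    [0,0,0],
    [0,0,0],
    [0,0,0],
    [0,0,0],
    [0,0,0],
    [0,0,0],
    [0,0,0],
    [0,0,0],
    [0,0,0],
    [0,0,0]
  ],
  "translation": [
    [0,0,0],
    [0,0,0],
    [0,0,0],
    [0,0,0],
    [0,0,0],
    [0,0,-0.3],
    [0,0,-0.8],
    [0,0,-1],
    [0,0,-1],
    [0,0,-1]
  ],
  "jaw": [0.4,0.7,0.7,0.7,0.7,0.7,0.7,0.7,0.7,0.7]
}}

```text
clock: 37.05
position: [0.5422, -0.3082, 0.1132]
ee_rot: [1.0, 0.026, -0.0, 0.0]
ft_force: [0.4, -0.2, 0.3]
grip_width: 0.703
grasp_force: 0.0
```

Request:
{"op": "jog_arm", "data": {
  "dr": [
    [0,0,0],
    [0,0,0],
    [0,0,0],
    [0,0,0],
    [0,0,0],
    [0,0,0],
    [0,0,0]
  ],
  "translation": [
    [-0.5,0,-1],
    [-0.5,0,-1],
    [-0.5,0,-1],
    [-0.5,0,-1],
    [-0.5,0,-1],
    [-0.5,0,-1],
    [0,0,0]
  ],
  "jaw": [0.7,0.7,0.7,0.7,0.7,0.7,0.7]
}}

```text
clock: 37.75
position: [0.467, -0.3139, 0.2658]
ee_rot: [1.0, 0.025, 0.002, 0.001]
ft_force: [-0.0, -0.9, -0.8]
grip_width: 0.707
grasp_force: 0.0
```

```bash
python3 - <<'E'
from h import *
st(); c=snap("wrist","w12"); hsv=cv2.cvtColor(c["color"],cv2.COLOR_RGB2HSV)
m=((hsv[...,1]<90)).astype(np.uint8);m[:,:240]=0;m[:,440:]=0;m[80:]=0
m=cv2.morphologyEx(m,cv2.MORPH_OPEN,np.ones((5,5))); n,l,s,ce=cv2.connectedComponentsWithStats(m); j=1+s[1:,4].argmax(); print(s[j])
W=cast(c,np.argwhere(l==j)[:,::-1],.026)[:,:2].astype(np.float32)*1000; print(cv2.minAreaRect(W))
# bystanders and fan region before/after in the fixed camera
a=dict(np.load("pics/side0.npz"))["color"].astype(int); b=snap("side","s_end")["color"].astype(int)
d=(abs(a-b).max(2)>60).astype(np.uint8); d=cv2.morphologyEx(d,cv2.MORPH_OPEN,np.ones((3,3))); n,l,s,_=cv2.connectedComponentsWithStats(d); print(s[1:][s[1:,4]>25])
E
```

```text
{'clock': 37.75, 'joint_pos': [-0.1389, 0.199, 0.7552, 1.6161, -0.1396, 1.3769, -0.8877], 'position': [0.467, -0.3139, 0.2658], 'ee_rot': [0.9997, 0.0251, 0.0022, 0.0009], 'ft_force': [-0.0463, -0.8956, -0.8482], 'grip_width': 0.7065, 'grasp_force': 0.0}
[ 267   12  102   29 2589]
((599.0224609375, -304.6711730957031), (25.203983306884766, 98.8873062133789), 2.8369271755218506)
[[ 260    3   30   15  218]
 [ 420   11    7   14   65]
 [ 377   39   30   10  236]
 [ 389   55   14    6   58]
 [ 378   62    9    8   45]
 [ 383   71   14   17  118]
 [ 376   89   18   14  193]
 [ 263  101   46   30  791]
 [ 494  116    8    6   37]
 [ 392  193   34   35  633]
 [ 292  235   95   57 2194]
 [ 451  243   31   39  698]
 [ 429  289   83   61 1827]
 [ 299  290   15    8   87]
 [ 304  319   15    6   63]
 [ 543  352   12   13  134]]
```

```bash
python3 - <<'E'
from h import *
print(manip.hand_in())
E
```

```text
the job is handed in; nothing more can be done
None
```

I handed the job in at about 38 s. I tapped the wide key tight with the hammer in two blows, so its head stands about 10 mm off the hub (measured from images, not seen directly). The hammer lies flat back at its original place, and the narrow key and the other things were not touched.

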